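# Snap a neck seal shut in the hand press

### The job

Stand the capped roll-on bottle that carries the loose white seal upright in the socket of the hand press, with the seal's two tabs facing the jaw pads. Then close the press's two handles on it, gently, just until the seal's resistance peaks and it snaps shut, and let go so that the press springs open, leaving the bottle in the socket. Shut the seal with the press and not with the fingers, do not crush it by squeezing on after it has given, and leave the other things where they are.

Things in the scene. Friction and masses are not known exactly. Their poses are not given: they have to be found in the camera images.
- press: Hand press for neck seals, like a nutcracker lying on its side, fixed. Grey base plate 135 x 92 mm, 8 mm high; aluminium socket block 40 x 40 mm, 22 mm high. Origin: on the worktop under the socket's centre. x points away from the handles to the two hinge pins (70 mm off, 24 mm apart, tops 72 mm high); y is the line along which the jaw pads close on the socket.
- socket (a point): Centre of the socket's floor, 8 mm above the worktop, axes as the press. The socket is a round hole 25 mm across, 14 mm deep, with a 2 mm chamfer; its mouth is 22 mm above the worktop. The levers pass at both sides of it, 52 to 66 mm above the worktop.
- lever_left: Steel lever on the press's +y side, origin on its hinge pin at worktop height; turns about z, 0 to 0.24 rad from fully open (axes as the press). Carries a stiffly sprung steel jaw pad, 22 mm wide, on an adjusting screw. Open, the pad faces stand 47 to 57 mm apart: how far the screw holds this one in differs each time and is not reported.
- lever_right: Steel lever on the press's -y side, mirror image of lever_left, its pad without a screw; origin on its hinge pin. The levers are geared together: both move even if only one handle is pushed. Return springs open them when let go (1 to 2 N at each handle).
- handle_left (a point): Middle of the outer face of the +y handle, 46 mm above the worktop, 75 mm from the socket toward -x of the press, 145 mm from the pin. The handle is an upright grey paddle 40 mm long, 7 mm thick, 26 to 66 mm above the worktop. Fully open, the outer faces stand 70 mm apart; the seal gives at about 25 to 48 mm apart.
- handle_right (a point): Middle of the outer face of the -y handle, mirror image of handle_left.
- bottle: Capped black roll-on bottle with a white seal, 20 mm across, 86 mm high, about 120 g. Origin: centre of its underside, z up. Its black cap (20 mm across) can be gripped from 59 to 86 mm up. The two-piece seal sits 45 to 57 mm up, with round-nosed tabs on the +y and -y sides, noses 38 mm apart loose, 34 mm shut. The tabs must face the jaw pads: bottle y along press y, either way round.
- seal_half: Sliding half of the seal, on the bottle's +y side (the other half is fast). Origin 51 mm up the bottle, 4 mm off its axis to +y when loose, on the axis when shut. Resistance peaks at 18 N on the tab (10 to 11 N at each handle, 20 N if one alone is pushed), then it gives, jumps shut and stays. Squeezed on, force rises steeply; over 25 N at a jaw (14 N at each handle, 28 N on one) crushes it.
- capped_bottle: Bystander: capped black roll-on bottle without a seal, 20 mm across, 86 mm high; origin under its centre.
- open_bottle: Bystander: open black roll-on bottle, 20 mm across, 67 mm high; origin under its centre.
- label_roll: Bystander: roll of labels lying flat, 60 mm across, 22 mm high; origin under its centre.
- weigh_boat: Bystander: white weighing boat, 67 mm square, 16 mm high; origin under its centre.
- white_vial: Bystander: vial with a white cap, 23 mm across, 62 mm high; origin under its centre.
- blackcap_vial: Bystander: vial with a black cap, 32 mm across, 50 mm high; origin under its centre.

How it is judged:
By the outcome, as a careful person would: the job done as asked, in the order asked, and still so for the second after the job is handed in, with the robot touching nothing.
It also fails if it takes over 61 s, if anything falls off the work surface, if the arm or the gripper's body presses on something with over 40 N, if the wrist force passes 120 N, or if a joint passes its speed limit or range.

### The arm

A 6-joint arm with a two-finger parallel gripper is mounted at the origin on a cart in front of the work surface, level with it; the furniture and walls round the work are solid. World frame = base frame: x ahead of the robot, y to its left, z up, the work surface at z = 0. Lengths are in m, angles in rad, forces in N, time in s.
With the tool pointing down it reaches from about 0.375 to 0.9 m from the base axis. Payload 3.1 kg.
Tool frame: the origin (TCP) lies between the finger pads; the fingertips stand 17 mm ahead of it and the grasp point (between the pads) lies 2 mm behind it; z points along the fingers, y is the line along which they close (so a half turn about z gives the same grasp; the last joint's range is limited). The gripper opens to 85 mm and grips with 20 to 120 N. Pads are 22 mm wide; open, the fingers measure 114 mm over their backs; the gripper's body (76 mm by 85 mm) begins 54 mm behind the grasp point. The pads swing forward as they close: fully open they stand 13 mm farther back than shut.
Start: joints at [1.056, 0.527, 1.433, -0, 1.181, -0.178], TCP at [0.206, 0.59, 0.226] pointing down, gripper open.
Joint ranges: [-3.08, 3.08], [-0.75, 2.2], [0.22, 2.44], [-1.43, 4.57], [0, 2.65], [-2.85, 2.85]. Speed limits (rad/s): [2.79, 2.79, 3.14, 3.14, 3.14, 3.14].

### API

Orientations are given as a unit quaternion [w, x, y, z].
In Python, from station import bot gives the robot as it stands. The module is installed in compiled form; this text tells all that it offers.
- The arm moves only by the tool drive_tool, never from a script. Its argument "moves" is a list of rows, each an object of numbers: "tx", "ty", "tz": the shift along the tool's x, y, z in m; "wx", "wy", "wz": the turn, a rotation vector about the tool's x, y, z in degrees; "gripper": the finger opening in m, from 0 to 0.0854. In form: [{"tx": .., "ty": .., "tz": .., "wx": .., "wy": .., "wz": .., "gripper": ..}, ...]. A call has 1 to 20 rows; each row shifts and turns the commanded pose from where the row before left it, along the tool's axes as they then stand; what a row does not reach is not made up. A row lasts 1/10 s, in which the tool goes at most 50 mm and 8.59 degrees, less where a joint would pass 70% of its speed; a pose out of reach is approached as far as the arm can. A call with a gripper value outside its range is refused whole. The fingers move at their own pace and stop on an object; "newtons" is the grip in N (left out, the last holds). Time passes only in rows, so rows that do not move let the fingers close. It gives the time, the measured TCP pose, the force, the opening and the grip force at its end, in the units of the state.
- bot.sense(): the state, without advancing time (a new reading comes with each control period).
- bot.snapshot(name): name is "side" or "top"; returns a dict with "frame" (384x512x3 uint8, blue, green, red), "K" (3x3 intrinsics, pixels), "view" (4x4, takes a point from world to camera coordinates). Camera axes: x right, y down, z forward; pixel columns grow to the right and rows downward; lengths in m; the calibration is good to about 2 mm. A picture is of the moment at which its call begins. There is no depth.
- bot.sign_off(): hands the job in; it is judged then, once.
The state is a dict: "time": time; "q": joint angles; "qd": joint speeds; "joint_efforts": joint torques, N m; "tcp_pos": TCP position; "tcp_rot": TCP orientation; "contact_force": force on the tool from outside, world axes, zero at the start; "moment": the same for the moment, N m; "width": finger opening in m; "finger_force": force on a finger pad.
Only numpy, scipy, OpenCV 4.12 (cv2) and the standard library are available. Lean on these libraries where they do the work, as an engineer would, in place of code of your own. Each camera call takes 0.05 s, during which the arm holds its last target. There are 200 camera calls.

## Working session

There is one attempt and no reset: what is moved stays moved. The work goes in short steps, Python scripts to look and compute and a tool call to move; the robot and the scene stay as the last step left them, time stands still between calls to the robot, and variables do not carry over. Pictures are saved under pics/ and viewed, at most 10 in all, crops included, and the job is handed in when it is done.

Besides the shell and the picture viewer there is one more tool, called after ">>>" as name(argument=value, ...) on one line, values as JSON. drive_tool: Moves the arm, as the interface text tells. Its arguments: {"type":"object","properties":{"moves":{"type":"array","items":{"type":"object","properties":{"tx":{"type":"number"},"ty":{"type":"number"},"tz":{"type":"number"},"wx":{"type":"number"},"wy":{"type":"number"},"wz":{"type":"number"},"gripper":{"type":"number"}}}},"newtons":{"type":"number"}},"required":["moves"]}

```bash
mkdir -p pics; cat > h.py <<'E'
import numpy as np,cv2
from station import bot
def snap(n,f,crop=None,s=1):
    d=bot.snapshot(n); np.savez('pics/'+f+'.npz',**d); im=d['frame']
    if crop: a,b,c,e=crop; im=im[b:e,a:c]
    cv2.imwrite('pics/'+f+'.png',cv2.resize(im,None,fx=s,fy=s,interpolation=cv2.INTER_CUBIC)); return d
def ray(d,u,v,z):
    V=d['view'];K=d['K'];R=V[:3,:3];t=V[:3,3];c=-R.T@t
    r=R.T@np.linalg.solve(K,[u,v,1]); return c+r*(z-c[2])/r[2]
def proj(d,p):
    q=d['K']@(d['view'][:3,:3]@np.array(p)+d['view'][:3,3]); return q[:2]/q[2]
def L(f): return np.load('pics/'+f+'.npz')
E
python3 - <<'E'
from h import *
a=snap('top','t0',None,1.5);b=snap('side','s0',None,1.5)
for d in(a,b):print(d['K'],-d['view'][:3,:3].T@d['view'][:3,3],d['view'][:3,:3])
print(bot.sense())
E
```

```text
[[377.4048106    0.         259.65990389]
 [  0.         377.4048106  189.85089509]
 [  0.           0.           1.        ]] [ 0.27120545 -0.06960263  1.14261109] [[ 0.08236727 -0.99659449 -0.00387985]
 [-0.9725531  -0.07952898 -0.21866778]
 [ 0.21761455  0.02178442 -0.97579165]]
[[433.91516914   0.         255.72400795]
 [  0.         433.91516914 189.61207801]
 [  0.           0.           1.        ]] [ 0.49283678 -0.96923617  0.82511992] [[ 0.99986683 -0.01612204 -0.00252831]
 [-0.01228248 -0.64144798 -0.7670682 ]
 [ 0.01074492  0.76699711 -0.64156058]]
{'time': 0.1, 'q': array([ 1.05650727e+00,  5.28354873e-01,  1.43380959e+00,  1.64741619e-05,
        1.18142182e+00, -1.78495969e-01]), 'qd': array([ 0.00262333, -0.00085642, -0.00113284, -0.00211326,  0.00017784,
        0.00019192]), 'joint_efforts': array([-3.24177608e-04, -4.43306208e+01, -1.78586286e+01, -2.32364091e-04,
        3.97317359e-03, -9.60273866e-06]), 'tcp_pos': array([0.20557597, 0.58950677, 0.22533149]), 'tcp_rot': array([-3.45590742e-04,  1.67111847e-01,  9.85937441e-01, -9.35022516e-04]), 'contact_force': array([-0.72606079,  0.25800793, -0.5300905 ]), 'moment': array([-0.01332329, -0.01963974,  0.01124429]), 'finger_force': 0.0, 'width': 0.08565562350477389}
```

View pics/t0.png

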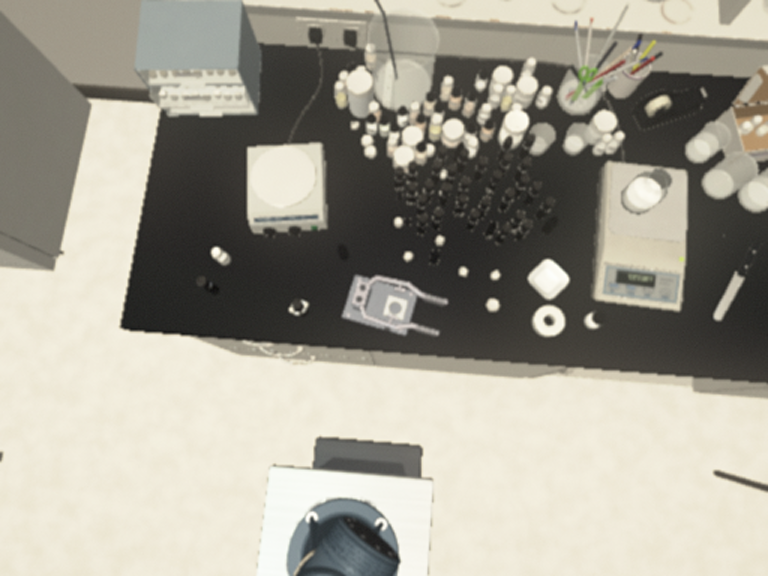

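View pics/s0.png

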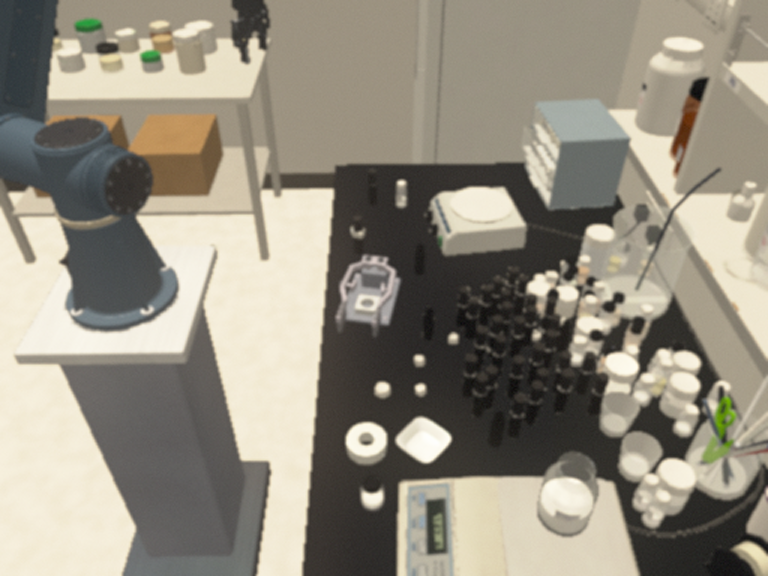

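The top picture shows the sealed bottle near (298,307) and the press around (390,303). In the side picture the bottle is near (357,230) and the press near (368,295). Next I'll enlarge crops of both.

```bash
python3 - <<'E'
from h import *
a=L('t0')['frame'];b=L('s0')['frame']
r=lambda i,x,y,w,h,s:cv2.resize(i[y:y+h,x:x+w],None,fx=s,fy=s,interpolation=cv2.INTER_CUBIC)
A=r(a,180,175,130,55,6);B=r(b,215,135,65,90,6)
C=np.zeros((330+0,780,3),np.uint8);C[:]=A
cv2.imwrite('pics/a.png',C)
cv2.imwrite('pics/b.png',B)
E
```

```text
(no output)
```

View pics/a.png

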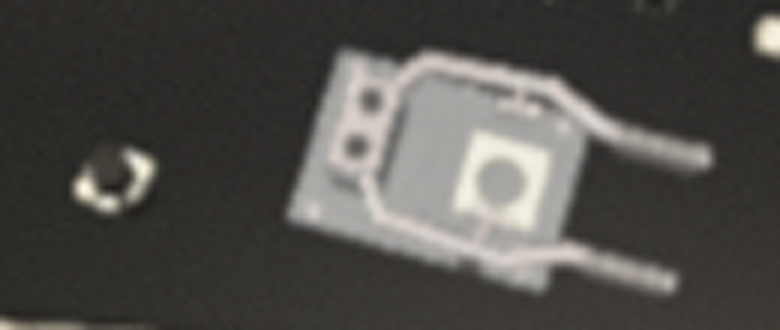

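View pics/b.png

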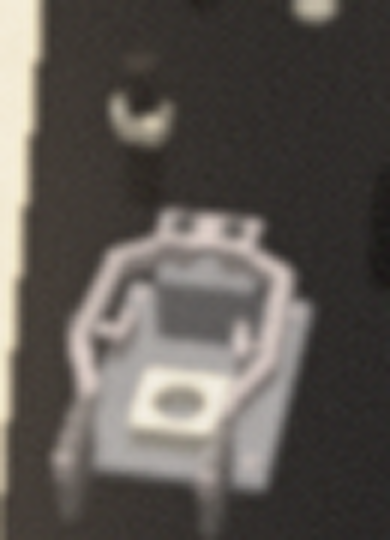

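The top crop shows the socket hole at (502,181), the pins at (371,98) and (356,147), and the handle ends at (708,158) and (672,283). The seal's tab noses are near (150,157) and (79,190), with the cap top at (108,160). In the side crop the hole is at (181,402) and the seal near (142,118).

```bash
python3 - <<'E'
from h import *
t=L('t0');s=L('s0')
T=lambda u,v,z:ray(t,180+u/6-.4,175+v/6-.4,z)
S=lambda u,v,z:ray(s,215+u/6-.4,135+v/6-.4,z)
so=T(502,181,.022);print('socket',so,S(181,402,.022))
p1,p2=T(371,98,.072),T(356,147,.072);print('pins',p1,p2,np.linalg.norm(p1-p2))
pm=(p1+p2)/2;print(pm,np.linalg.norm((pm-so)[:2]),'yaw',np.degrees(np.arctan2(*(pm-so)[1::-1])))
h1,h2=T(708,158,.066),T(672,283,.066);hm=(h1+h2)/2
print('handles',h1,h2,'yaw',np.degrees(np.arctan2(*(pm-hm)[1::-1])))
P=[S(x,y,.072) for x,y in((185,225),(234,230))];print(P)
n1,n2=T(150,157,.053),T(79,190,.053);print('noses',n1,n2,np.linalg.norm(n1-n2),(n1+n2)/2,'yaw',np.degrees(np.arctan2(*(n1-n2)[1::-1])))
print('cap',T(108,160,.086),S(139,65,.086),'seal',T(115,180,.055),S(142,112,.055))
E
```

```text
socket [ 0.47605685 -0.05922477  0.022     ] [ 0.47484801 -0.06068733  0.022     ]
pins [0.50243692 0.00682082 0.072     ] [0.47776314 0.01178105 0.072     ] 0.025167423973864705
[0.49010003 0.00930093 0.072     ] 0.06994985985606786 yaw 78.41855231817334
handles [ 0.48742107 -0.1580645   0.066     ] [ 0.42528047 -0.14459832  0.066     ] yaw 78.1345948453975
[array([0.47745216, 0.0092785 , 0.072     ]), array([0.50061661, 0.00495811, 0.072     ])]
noses [0.46821186 0.11342734 0.053     ] [0.449056   0.14615485 0.053     ] 0.03792145010083962 [0.45863393 0.1297911  0.053     ] yaw -59.658984858953325
cap [0.45917206 0.12762503 0.086     ] [0.45428591 0.12361668 0.086     ] seal [0.45508903 0.12882769 0.055     ] [0.45487425 0.12665433 0.055     ]
```

>>> drive_tool(moves=[{"tx": -0.0244, "ty": -0.022}, {"tx": -0.0244, "ty": -0.022}, {"tx": -0.0244, "ty": -0.022}, {"tx": -0.0244, "ty": -0.022}, {"tx": -0.0244, "ty": -0.022}, {"tx": -0.0244, "ty": -0.022}, {"tx": -0.0244, "ty": -0.022}, {"tx": -0.0244, "ty": -0.022}, {"tx": -0.0244, "ty": -0.022}, {"tx": -0.0244, "ty": -0.022}, {"tx": -0.0244, "ty": -0.022}, {"tx": -0.0244, "ty": -0.022}, {"tx": -0.0244, "ty": -0.022}, {"tx": -0.0244, "ty": -0.022}, {"tx": -0.0244, "ty": -0.022}, {"tx": -0.0244, "ty": -0.022}])

```text
$.moves[0]: bad value
```

>>> drive_tool(moves=[{"wz": 8.2}, {"wz": 8.2}, {"wz": 8.2}, {"wz": 8.2}, {"wz": 8.2}, {"wz": 8.2}, {"wz": 8.2}, {"wz": 8.2}, {"wz": 8.2}, {"wz": 8.2}, {"wz": 8.2}, {"wz": 8.2}, {"wz": 8.2}, {"wz": 8.2}, {"wz": 8.2}, {"wz": 8.2}])

```text
$.moves[0]: bad value
```

```bash
cat >> h.py <<'E'
from scipy.spatial.transform import Rotation as Ro
def togo(p=None,yaw=None):
    s=bot.sense();w,x,y,z=s['tcp_rot'];R=Ro.from_quat([x,y,z,w]).as_matrix()
    y0=np.degrees(np.arctan2(R[1,1],R[0,1]))
    print('t',s['time'],'tcp',s['tcp_pos'].round(4),'yawy',y0.round(2),'tilt',R[:2,2].round(4),'q',s['q'].round(2),'F',s['contact_force'].round(1),'w',s['width'],s['finger_force'])
    if p is not None: print('tool shift',(R.T@(np.array(p)-s['tcp_pos'])).round(4))
    if yaw is not None: print('wz',y0-yaw)
E
python3 - <<'E'
from h import *
togo([.457,.128,.078],-60)
d=snap('side','s1',(200,110,330,230),6)
E
```

```text
t 0.1 tcp [0.2056 0.5895 0.2253] yawy 70.76 tilt [-0.001  -0.0017] q [ 1.06  0.53  1.43  0.    1.18 -0.18] F [-0.7  0.3 -0.5] w 0.08565562350477389 0.0
tool shift [-0.3895 -0.3526  0.1479]
wz 130.76013506933498
```

View pics/s1.png

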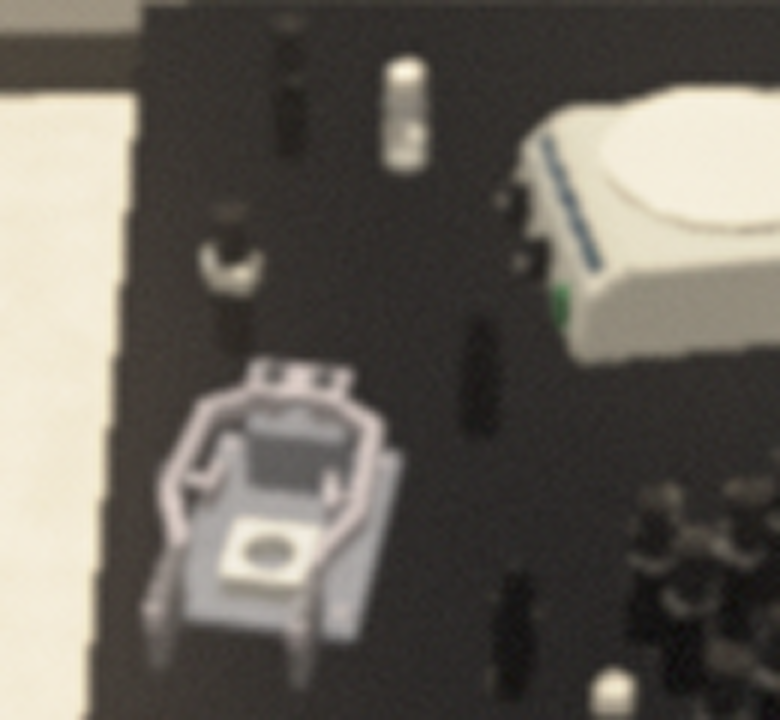

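The arm has not moved. It seems every row must carry all the keys. The picture shows the unchanged scene, with the bottle at (232,260) and the press hole at (270,550).

>>> drive_tool(moves=[{"tx": -0.0244, "ty": -0.022, "tz": 0, "wx": 0, "wy": 0, "wz": 0, "gripper": 0.085}, {"tx": -0.0244, "ty": -0.022, "tz": 0, "wx": 0, "wy": 0, "wz": 0, "gripper": 0.085}, {"tx": -0.0244, "ty": -0.022, "tz": 0, "wx": 0, "wy": 0, "wz": 0, "gripper": 0.085}, {"tx": -0.0244, "ty": -0.022, "tz": 0, "wx": 0, "wy": 0, "wz": 0, "gripper": 0.085}, {"tx": -0.0244, "ty": -0.022, "tz": 0, "wx": 0, "wy": 0, "wz": 0, "gripper": 0.085}, {"tx": -0.0244, "ty": -0.022, "tz": 0, "wx": 0, "wy": 0, "wz": 0, "gripper": 0.085}, {"tx": -0.0244, "ty": -0.022, "tz": 0, "wx": 0, "wy": 0, "wz": 0, "gripper": 0.085}, {"tx": -0.0244, "ty": -0.022, "tz": 0, "wx": 0, "wy": 0, "wz": 0, "gripper": 0.085}, {"tx": -0.0244, "ty": -0.022, "tz": 0, "wx": 0, "wy": 0, "wz": 0, "gripper": 0.085}, {"tx": -0.0244, "ty": -0.022, "tz": 0, "wx": 0, "wy": 0, "wz": 0, "gripper": 0.085}, {"tx": -0.0244, "ty": -0.022, "tz": 0, "wx": 0, "wy": 0, "wz": 0, "gripper": 0.085}, {"tx": -0.0244, "ty": -0.022, "tz": 0, "wx": 0, "wy": 0, "wz": 0, "gripper": 0.085}, {"tx": -0.0244, "ty": -0.022, "tz": 0, "wx": 0, "wy": 0, "wz": 0, "gripper": 0.085}, {"tx": -0.0244, "ty": -0.022, "tz": 0, "wx": 0, "wy": 0, "wz": 0, "gripper": 0.085}, {"tx": -0.0244, "ty": -0.022, "tz": 0, "wx": 0, "wy": 0, "wz": 0, "gripper": 0.085}, {"tx": -0.0244, "ty": -0.022, "tz": 0, "wx": 0, "wy": 0, "wz": 0, "gripper": 0.085}])

```text
time: 1.75
tcp_pos: [0.4588, 0.1278, 0.2261]
tcp_rot: [-0.0, 0.167, 0.986, 0.0]
contact_force: [0.3, 0.3, 1.0]
width: 0.0852
finger_force: 0.0
```

>>> drive_tool(moves=[{"tx": 0, "ty": 0, "tz": 0, "wx": 0, "wy": 0, "wz": 8.2, "gripper": 0.085}, {"tx": 0, "ty": 0, "tz": 0, "wx": 0, "wy": 0, "wz": 8.2, "gripper": 0.085}, {"tx": 0, "ty": 0, "tz": 0, "wx": 0, "wy": 0, "wz": 8.2, "gripper": 0.085}, {"tx": 0, "ty": 0, "tz": 0, "wx": 0, "wy": 0, "wz": 8.2, "gripper": 0.085}, {"tx": 0, "ty": 0, "tz": 0, "wx": 0, "wy": 0, "wz": 8.2, "gripper": 0.085}, {"tx": 0, "ty": 0, "tz": 0, "wx": 0, "wy": 0, "wz": 8.2, "gripper": 0.085}, {"tx": 0, "ty": 0, "tz": 0, "wx": 0, "wy": 0, "wz": 8.2, "gripper": 0.085}, {"tx": 0, "ty": 0, "tz": 0, "wx": 0, "wy": 0, "wz": 8.2, "gripper": 0.085}, {"tx": 0, "ty": 0, "tz": 0, "wx": 0, "wy": 0, "wz": 8.2, "gripper": 0.085}, {"tx": 0, "ty": 0, "tz": 0, "wx": 0, "wy": 0, "wz": 8.2, "gripper": 0.085}, {"tx": 0, "ty": 0, "tz": 0, "wx": 0, "wy": 0, "wz": 8.2, "gripper": 0.085}, {"tx": 0, "ty": 0, "tz": 0, "wx": 0, "wy": 0, "wz": 8.2, "gripper": 0.085}, {"tx": 0, "ty": 0, "tz": 0, "wx": 0, "wy": 0, "wz": 8.2, "gripper": 0.085}, {"tx": 0, "ty": 0, "tz": 0, "wx": 0, "wy": 0, "wz": 8.2, "gripper": 0.085}, {"tx": 0, "ty": 0, "tz": 0, "wx": 0, "wy": 0, "wz": 8.2, "gripper": 0.085}, {"tx": 0, "ty": 0, "tz": 0, "wx": 0, "wy": 0, "wz": 8.2, "gripper": 0.085}])

```text
time: 3.35
tcp_pos: [0.4583, 0.1291, 0.226]
tcp_rot: [-0.0, 0.968, 0.252, -0.0]
contact_force: [-0.1, 0.0, 0.0]
width: 0.0851
finger_force: 0.0
```

```bash
python3 - <<'E'
from h import *
togo([.457,.128,.078],-60)
E
```

```text
t 3.35 tcp [0.4583 0.1291 0.226 ] yawy -60.78 tilt [-0.0005 -0.    ] q [ 0.04  0.33  1.8  -0.    1.02  1.1 ] F [-0.1  0.   0. ] w 0.08508928063384381 0.0
tool shift [-0.0016  0.0003  0.148 ]
wz -0.7774313742019174
```

>>> drive_tool(moves=[{"tx": -0.002, "ty": 0, "tz": 0.02, "wx": 0, "wy": 0, "wz": 0, "gripper": 0.085}, {"tx": 0, "ty": 0, "tz": 0.03, "wx": 0, "wy": 0, "wz": 0, "gripper": 0.085}, {"tx": 0, "ty": 0, "tz": 0.03, "wx": 0, "wy": 0, "wz": 0, "gripper": 0.085}, {"tx": 0, "ty": 0, "tz": 0.03, "wx": 0, "wy": 0, "wz": 0, "gripper": 0.085}, {"tx": 0, "ty": 0, "tz": 0.02, "wx": 0, "wy": 0, "wz": 0, "gripper": 0.085}, {"tx": 0, "ty": 0, "tz": 0.016, "wx": 0, "wy": 0, "wz": 0, "gripper": 0.05}, {"tx": 0, "ty": 0, "tz": 0, "wx": 0, "wy": 0, "wz": 0, "gripper": 0.04}, {"tx": 0, "ty": 0, "tz": 0, "wx": 0, "wy": 0, "wz": 0, "gripper": 0.035}], newtons=25)

```text
time: 4.15
tcp_pos: [0.4567, 0.1281, 0.0802]
tcp_rot: [-0.0, 0.967, 0.255, -0.0]
contact_force: [0.1, -0.2, -0.4]
width: 0.0434
finger_force: 0.0
```

```bash
python3 - <<'E'
from h import *
togo([.457,.127,.078],-60)
d=snap('side','s2',(190,100,290,170),7)
s=bot.sense()['tcp_pos']
print(proj(d,s)-[190,100],proj(d,s+[0,0,-.017])-[190,100],'x7',(proj(d,[.457,.127,.086])-[190,100])*7)
E
```

```text
t 4.15 tcp [0.4567 0.1281 0.0802] yawy -60.44 tilt [-0.0006 -0.    ] q [0.04 0.58 1.93 0.   0.63 1.09] F [ 0.1 -0.2 -0.4] w 0.04336395838618493 0.0
tool shift [-0.0003  0.0011  0.0022]
wz -0.44169622785884144
[48.80438165 46.03619436] [48.95717334 50.64855374] x7 [340.76159442 313.55933693]
```

View pics/s2.png

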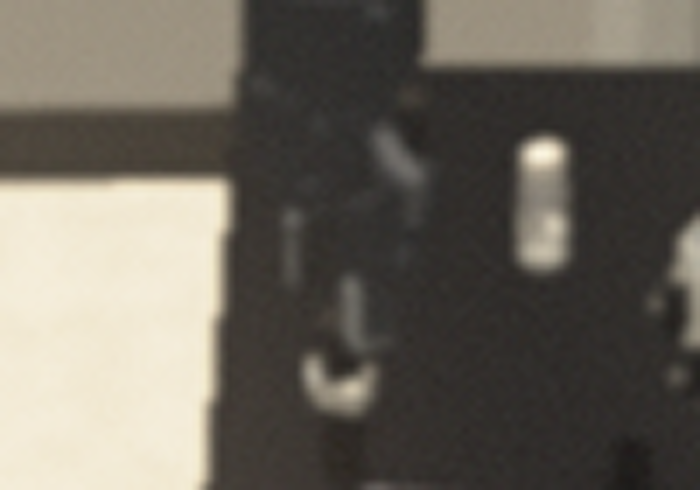

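The fingers straddle the cap. The seal is at (340,375), right under the tool axis, and the near finger is at (355,310). I'll grip now.

>>> drive_tool(moves=[{"tx": 0, "ty": 0.001, "tz": 0.001, "wx": 0, "wy": 0, "wz": 0, "gripper": 0.03}, {"tx": 0, "ty": 0, "tz": 0, "wx": 0, "wy": 0, "wz": 0, "gripper": 0.024}, {"tx": 0, "ty": 0, "tz": 0, "wx": 0, "wy": 0, "wz": 0, "gripper": 0.01}, {"tx": 0, "ty": 0, "tz": 0, "wx": 0, "wy": 0, "wz": 0, "gripper": 0.01}, {"tx": 0, "ty": 0, "tz": 0, "wx": 0, "wy": 0, "wz": 0, "gripper": 0.01}, {"tx": 0, "ty": 0, "tz": 0, "wx": 0, "wy": 0, "wz": 0, "gripper": 0.01}, {"tx": 0, "ty": 0, "tz": -0.01, "wx": 0, "wy": 0, "wz": 0, "gripper": 0.01}, {"tx": 0, "ty": 0, "tz": -0.03, "wx": 0, "wy": 0, "wz": 0, "gripper": 0.01}, {"tx": 0, "ty": 0, "tz": -0.03, "wx": 0, "wy": 0, "wz": 0, "gripper": 0.01}], newtons=40)

```text
time: 5.1
tcp_pos: [0.4564, 0.1272, 0.1498]
tcp_rot: [-0.0, 0.967, 0.255, -0.001]
contact_force: [-0.0, -0.4, 0.3]
width: 0.01
finger_force: 0.0
```

```bash
python3 - <<'E'
from h import *
togo([.4755,-.060,.150],-11.7)
E
```

```text
t 5.1 tcp [0.4564 0.1272 0.1498] yawy -60.44 tilt [-0.0027 -0.0001] q [0.04 0.45 1.88 0.   0.82 1.09] F [-0.  -0.4  0.3] w 0.009985350953466378 0.0
tool shift [-0.0757  0.1723 -0.0002]
wz -48.74122355409892
```

The fingers closed to 10 mm, so the grasp missed. I'll look again.

```bash
python3 - <<'E'
from h import *
a=bot.snapshot('top');b=bot.snapshot('side')
np.savez('pics/t3.npz',**a);np.savez('pics/s3.npz',**b)
r=lambda i,x,y,w,h,s:cv2.resize(i[y:y+h,x:x+w],None,fx=s,fy=s,interpolation=cv2.INTER_CUBIC)
A=r(a['frame'],175,165,65,80,6);B=r(b['frame'],210,110,65,80,6)
cv2.imwrite('pics/c3.png',np.hstack([A,B]))
s=bot.sense()['tcp_pos'];print((proj(a,s)-[175,165])*6,(proj(b,s)-[210,110])*6)
for z in(0,.05,.086):p=[.457,.127,z];print((proj(a,p)-[175,165])*6,(proj(b,p)-[210,110])*6)
E
```

```text
[111.54905324 188.12116843] [173.92414642  94.39727542]
[163.90780464 253.61468142] [176.61370809 344.9784234 ]
[148.40163828 235.91790019] [174.02412172 267.15197305]
[136.36627012 222.18224998] [172.08136664 208.76514594]
```

View pics/c3.png

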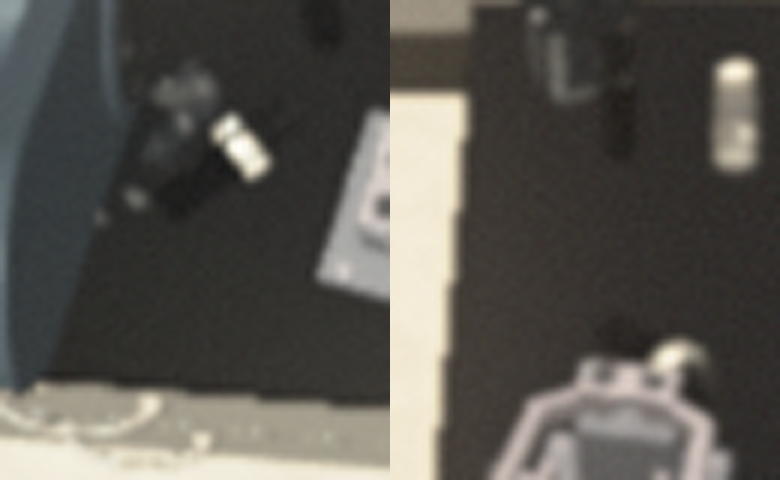

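The bottle has been knocked over and lies with the seal at (240,148) in the left crop. The cap points up and to the right in the picture, toward world +x and -y, and the tabs are level. I'll clear the arm away and measure.

>>> drive_tool(moves=[{"tx": -0.01, "ty": -0.03, "tz": -0.03, "wx": 0, "wy": 0, "wz": 0, "gripper": 0.05}, {"tx": -0.01, "ty": -0.04, "tz": -0.03, "wx": 0, "wy": 0, "wz": 0, "gripper": 0.05}, {"tx": -0.01, "ty": -0.04, "tz": -0.02, "wx": 0, "wy": 0, "wz": 0, "gripper": 0.05}, {"tx": 0, "ty": -0.04, "tz": 0, "wx": 0, "wy": 0, "wz": 0, "gripper": 0.05}, {"tx": 0, "ty": -0.03, "tz": 0, "wx": 0, "wy": 0, "wz": 0, "gripper": 0.05}])

```text
time: 5.7
tcp_pos: [0.3412, 0.2697, 0.2292]
tcp_rot: [-0.0, 0.967, 0.255, 0.0]
contact_force: [1.0, -0.5, -0.2]
width: 0.0501
finger_force: 0.0
```

```bash
python3 - <<'E'
from h import *
togo()
a=bot.snapshot('top');b=bot.snapshot('side')
np.savez('pics/t4.npz',**a);np.savez('pics/s4.npz',**b)
def r(i,x,y,w,h,s):
    c=cv2.resize(i[y:y+h,x:x+w],None,fx=s,fy=s,interpolation=cv2.INTER_CUBIC).astype(float)/255
    return (255*np.clip((c-.02)*1.2,0,1)**.5).astype(np.uint8)
A=r(a['frame'],180,165,60,60,9);B=r(b['frame'],225,135,60,60,9)[:,:255]
B=r(b['frame'],235,140,28,60,9)
cv2.imwrite('pics/c4.png',np.hstack([A,B]))
E
```

```text
t 5.7 tcp [0.3412 0.2697 0.2292] yawy -60.4 tilt [0.0005 0.0006] q [0.41 0.27 1.88 0.   0.99 1.46] F [ 1.  -0.5 -0.2] w 0.050148454695496864 0.0
```

View pics/c4.png

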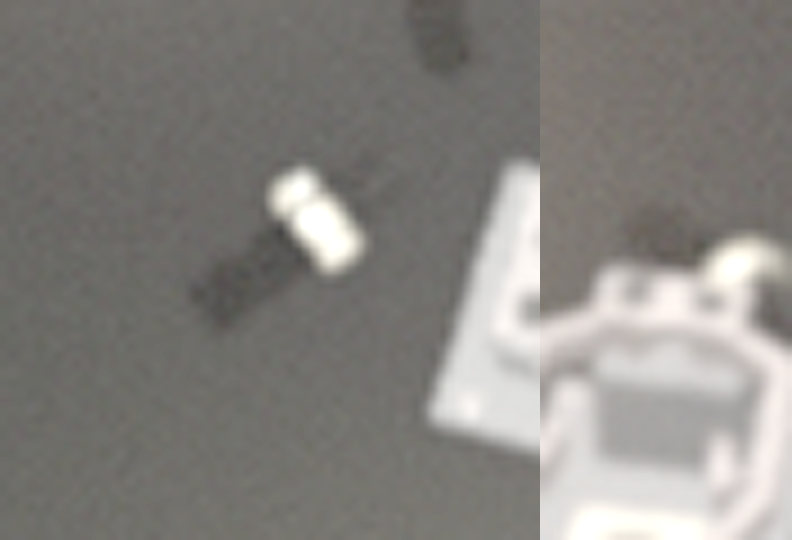

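The bottle lies with its base at (200,315), the seal at (318,222) and the cap toward (375,180). The seal's two halves are still apart, with a gap near (300,200). I'll get the numbers from the blob.

```bash
python3 - <<'E'
from h import *
t=L('t4');f=t['frame'][165:225,180:240].min(2)
m=(f>110).astype(np.uint8);n,lab,st,ce=cv2.connectedComponentsWithStats(m)
i=[k for k in range(1,n) if 25<=ce[k][0]<=42 and 16<=ce[k][1]<=32];print(ce[i],st[i])
ys,xs=np.where(np.isin(lab,i));rc=cv2.minAreaRect(np.c_[xs,ys].astype(np.float32));print(rc)
w=lambda u,v,z:ray(t,180+u,165+v,z)
c=w(*rc[0],.013);b=rc and cv2.boxPoints(rc);print('seal',c)
P=[w(*p,.013)[:2] for p in b];print(np.array(P));e=[(P[k]-P[(k+1)%4]) for k in range(4)];print([(np.linalg.norm(v),np.degrees(np.arctan2(v[1],v[0]))) for v in e])
B=w(205/9-.4,312/9-.4,.01);print('base',B,np.linalg.norm((c-B)[:2]),np.degrees(np.arctan2(*(c-B)[1::-1])))
C=w(378/9-.4,178/9-.4,.015);print('cap',C)
# free area check
for p in [(.50,.18),(.55,.12),(.55,.18),(.6,.1),(.45,.2)]: print(p,proj(t,[*p,0])*1.5)
for n_,u,v in(('blk',343,252),('blk2',205,285),('vial',220,256),('blk3',435,255),('scale',285,230)):print(n_,ray(t,u/1.5,v/1.5,.04))
E
```

```text
[[34.8        23.89090909]] [[31 19  9 11 55]]
((34.74390411376953, 23.804882049560547), (10.932164192199707, 4.841386795043945), 51.34019470214844)
seal [0.51516316 0.09335353 0.013     ]
[[0.52247805 0.11056616]
 [0.5329442  0.10001577]
 [0.50787304 0.07619913]
 [0.49750444 0.08673713]]
[(np.float64(0.01486106223590556), np.float64(134.77035340135706)), (np.float64(0.03458027403441377), np.float64(43.530039772817744)), (np.float64(0.014783687276360709), np.float64(-45.464229069887146)), (np.float64(0.03451816698520266), np.float64(-136.3435266985419))]
base [0.48007693 0.12796585 0.01      ] 0.049285461216966954 -44.61042819517733
cap [0.53032325 0.07356636 0.015     ]
(0.5, 0.18) [280.41009342 288.3982736 ]
(0.55, 0.12) [311.96463652 267.32447384]
(0.55, 0.18) [283.38903579 265.05658682]
(0.6, 0.1) [324.08430542 245.10481196]
(0.45, 0.2) [267.68787239 311.39139936]
blk [0.57715544 0.05434364 0.04      ]
blk2 [0.48659679 0.32244361 0.04      ]
vial [0.54858882 0.30140319 0.04      ]
blk3 [ 0.58599755 -0.13150017  0.04      ]
scale [0.61394082 0.17709289 0.04      ]
```

```bash
python3 - <<'E'
from h import *
t=L('t4');
print('blk base',ray(t,180+442/9-.4,165+55/9-.4,0.0))
s=L('s0');print('blk side base',[ray(s,u/1.5,v/1.5,0) for u,v in((420,268),(428,332))])
c=(255*np.clip(t['frame'][120:180,190:260]/255*1.2-.02,0,1)**.5).astype(np.uint8).min(2)
print(c[30:60:2,28:56:2])
togo([.5305,.078,.12],45)
E
```

```text
blk base [0.57947192 0.0578149  0.        ]
blk side base [array([5.81657501e-01, 6.79102792e-02, 1.11022302e-16]), array([ 5.85156637e-01, -1.19054769e-01, -1.11022302e-16])]
[[150 117 115 117 114 111 113 111 113 111 108 111 110 108]
 [138 113 114 114 114 113 111 108 114 108 111 113 111 108]
 [115 117 113 114 114 114 110 111 107 114 113 107 107 108]
 [113 114 113 113 113 111 111 108 108 110 107 110 107 110]
 [113 113 111 113 107 110 107 110 106 108 108 110 106 110]
 [114 114 107 113 113 111 108 106 108 110 108 104 110 110]
 [110 107 110 111 108 104 108 106 108 108 108 106 110 107]
 [111 111 111 106  97  93 103 111 108 106 114 108 110 107]
 [111 114 108 106  95  92  88 108 107 107 107 107 107 110]
 [108 106 110 106  92  92  87 100 106 107 107 106 107 108]
 [106 113 111 108  97  88  88  98 108 110 110 108 110 110]
 [110 107 108 108 106  88  90 100 106 107 104 110 107 110]
 [108 108 108 110 106 108 104 107 110 107 106 108 106 107]
 [107 110 103 111 104 108 108 103 110 110 104 107 110 107]
 [106 111 108 108 113 108 107 108 113 107 111 111 107 110]]
t 5.8 tcp [0.3403 0.2703 0.2285] yawy -60.17 tilt [-0.0014  0.0004] q [0.41 0.27 1.88 0.   0.99 1.46] F [-0.2 -1.  -0.3] w 0.05038851115554576 0.0
tool shift [0.0694 0.2616 0.1082]
wz -105.16735276941506
```

>>> drive_tool(moves=[{"tx": 0.0087, "ty": 0.0327, "tz": 0.005, "wx": 0, "wy": 0, "wz": 0, "gripper": 0.05}, {"tx": 0.0087, "ty": 0.0327, "tz": 0.005, "wx": 0, "wy": 0, "wz": 0, "gripper": 0.05}, {"tx": 0.0087, "ty": 0.0327, "tz": 0.005, "wx": 0, "wy": 0, "wz": 0, "gripper": 0.05}, {"tx": 0.0087, "ty": 0.0327, "tz": 0.005, "wx": 0, "wy": 0, "wz": 0, "gripper": 0.05}, {"tx": 0.0087, "ty": 0.0327, "tz": 0.005, "wx": 0, "wy": 0, "wz": 0, "gripper": 0.05}, {"tx": 0.0087, "ty": 0.0327, "tz": 0.005, "wx": 0, "wy": 0, "wz": 0, "gripper": 0.05}, {"tx": 0.0087, "ty": 0.0327, "tz": 0.005, "wx": 0, "wy": 0, "wz": 0, "gripper": 0.05}, {"tx": 0.0087, "ty": 0.0327, "tz": 0.005, "wx": 0, "wy": 0, "wz": 0, "gripper": 0.05}])

```text
time: 6.6
tcp_pos: [0.5331, 0.0729, 0.1877]
tcp_rot: [-0.0, 0.967, 0.255, -0.001]
contact_force: [-0.4, -0.2, 0.2]
width: 0.0497
finger_force: 0.0
```

>>> drive_tool(moves=[{"tx": 0, "ty": 0, "tz": 0, "wx": 0, "wy": 0, "wz": -8.1, "gripper": 0.05}, {"tx": 0, "ty": 0, "tz": 0, "wx": 0, "wy": 0, "wz": -8.1, "gripper": 0.05}, {"tx": 0, "ty": 0, "tz": 0, "wx": 0, "wy": 0, "wz": -8.1, "gripper": 0.05}, {"tx": 0, "ty": 0, "tz": 0, "wx": 0, "wy": 0, "wz": -8.1, "gripper": 0.05}, {"tx": 0, "ty": 0, "tz": 0, "wx": 0, "wy": 0, "wz": -8.1, "gripper": 0.05}, {"tx": 0, "ty": 0, "tz": 0, "wx": 0, "wy": 0, "wz": -8.1, "gripper": 0.05}, {"tx": 0, "ty": 0, "tz": 0, "wx": 0, "wy": 0, "wz": -8.1, "gripper": 0.05}, {"tx": 0, "ty": 0, "tz": 0, "wx": 0, "wy": 0, "wz": -8.1, "gripper": 0.05}, {"tx": 0, "ty": 0, "tz": 0, "wx": 0, "wy": 0, "wz": -8.1, "gripper": 0.05}, {"tx": 0, "ty": 0, "tz": 0, "wx": 0, "wy": 0, "wz": -8.1, "gripper": 0.05}, {"tx": 0, "ty": 0, "tz": 0, "wx": 0, "wy": 0, "wz": -8.1, "gripper": 0.05}, {"tx": 0, "ty": 0, "tz": 0, "wx": 0, "wy": 0, "wz": -8.1, "gripper": 0.05}, {"tx": 0, "ty": 0, "tz": 0, "wx": 0, "wy": 0, "wz": -8.1, "gripper": 0.05}, {"tx": 0, "ty": 0, "tz": 0, "wx": 0, "wy": -6.7, "wz": 0, "gripper": 0.05}, {"tx": 0, "ty": 0, "tz": 0, "wx": 0, "wy": -6.7, "wz": 0, "gripper": 0.05}, {"tx": 0, "ty": 0, "tz": 0, "wx": 0, "wy": -6.7, "wz": 0, "gripper": 0.05}, {"tx": 0, "ty": 0, "tz": 0, "wx": 0, "wy": 0, "wz": 0, "gripper": 0.05}])

```text
time: 8.3
tcp_pos: [0.5288, 0.0757, 0.1869]
tcp_rot: [0.159, 0.376, 0.91, -0.069]
contact_force: [-0.7, -0.6, -0.2]
width: 0.0502
finger_force: 0.0
```

```bash
python3 - <<'E'
from h import *
togo([.5305-.0028,.078+.0028,.021],45)
E
```

```text
t 8.3 tcp [0.5288 0.0757 0.1869] yawy 45.04 tilt [ 0.2371 -0.2443] q [ 0.08  0.42  1.85 -0.43  0.69 -0.4 ] F [-0.7 -0.6 -0.2] w 0.05019894034668253 0.0
tool shift [0.0606 0.0038 0.1545]
wz 0.04162892948471608
```

>>> drive_tool(moves=[{"tx": 0.0095, "ty": 0.0006, "tz": 0.0256, "wx": 0, "wy": 0, "wz": 0, "gripper": 0.055}, {"tx": 0.0095, "ty": 0.0006, "tz": 0.0256, "wx": 0, "wy": 0, "wz": 0, "gripper": 0.055}, {"tx": 0.0095, "ty": 0.0006, "tz": 0.0256, "wx": 0, "wy": 0, "wz": 0, "gripper": 0.055}, {"tx": 0.0095, "ty": 0.0006, "tz": 0.0256, "wx": 0, "wy": 0, "wz": 0, "gripper": 0.055}, {"tx": 0.0095, "ty": 0.0006, "tz": 0.0256, "wx": 0, "wy": 0, "wz": 0, "gripper": 0.055}, {"tx": 0.0095, "ty": 0.0006, "tz": 0.0256, "wx": 0, "wy": 0, "wz": 0, "gripper": 0.055}, {"tx": 0, "ty": 0, "tz": 0, "wx": 0, "wy": 0, "wz": 0, "gripper": 0.05}])

```text
time: 9.0
tcp_pos: [0.5335, 0.0764, 0.0214]
tcp_rot: [0.158, 0.378, 0.909, -0.069]
contact_force: [-1.1, -0.4, 0.3]
width: 0.05
finger_force: 0.0
```

```bash
python3 - <<'E'
from h import *
togo([.529,.0795,.0225],45)
E
```

```text
t 9.0 tcp [0.5335 0.0764 0.0214] yawy 44.76 tilt [ 0.2351 -0.2453] q [ 0.08  0.75  1.93 -0.85  0.36  0.09] F [-1.1 -0.4  0.3] w 0.04996835546803438 0.0
tool shift [ 0.0047 -0.001  -0.0029]
wz -0.23884324972805615
```

>>> drive_tool(moves=[{"tx": 0.0035, "ty": 0, "tz": -0.002, "wx": 0, "wy": 0, "wz": 0, "gripper": 0.04}, {"tx": 0, "ty": 0, "tz": 0, "wx": 0, "wy": 0, "wz": 0, "gripper": 0.03}, {"tx": 0, "ty": 0, "tz": 0, "wx": 0, "wy": 0, "wz": 0, "gripper": 0.012}, {"tx": 0, "ty": 0, "tz": 0, "wx": 0, "wy": 0, "wz": 0, "gripper": 0.012}, {"tx": 0, "ty": 0, "tz": 0, "wx": 0, "wy": 0, "wz": 0, "gripper": 0.012}], newtons=40)

```text
time: 9.5
tcp_pos: [0.5322, 0.0812, 0.0264]
tcp_rot: [0.162, 0.378, 0.909, -0.067]
contact_force: [0.6, 0.4, -0.0]
width: 0.0123
finger_force: 0.0
```

The grasp missed again, and the fingertips seem to sit higher than I assumed. I'll take one close look, with the expected tip position marked.

```bash
python3 - <<'E'
from h import *
togo([.529,.0795,.0225],45)
d=bot.snapshot('side');e=bot.snapshot('top');np.savez('pics/s5.npz',**d);np.savez('pics/t5.npz',**e)
s=bot.sense();w,x,y,z=s['tcp_rot'];R=Ro.from_quat([x,y,z,w]).as_matrix();p=s['tcp_pos']
def mk(d,x0,y0,W,H,k):
    c=cv2.resize(d['frame'][y0:y0+H,x0:x0+W],None,fx=k,fy=k,interpolation=cv2.INTER_CUBIC)
    c=(255*np.clip(c/255*1.2-.02,0,1)**.5).astype(np.uint8)
    for q,col in((p,(0,255,0)),(p+.017*R[:,2],(0,0,255))):
        u=((proj(d,q)-[x0,y0]+.5)*k).astype(int);print(u);cv2.drawMarker(c,tuple(int(v) for v in u),col,0,9,1)
    return c
cv2.imwrite('pics/c5.png',np.hstack([mk(d,235,120,48,60,8),mk(e,190,160,50,60,8)]))
E
```

```text
t 9.5 tcp [0.5322 0.0812 0.0264] yawy 44.87 tilt [ 0.244  -0.2435] q [ 0.09  0.73  1.93 -0.85  0.36  0.1 ] F [ 0.6  0.4 -0. ] w 0.012266963264544146 0.0
tool shift [ 0.0024 -0.0035  0.0033]
wz -0.1294997724016298
[233 399]
[244 439]
[234 186]
[250 186]
```

View pics/c5.png

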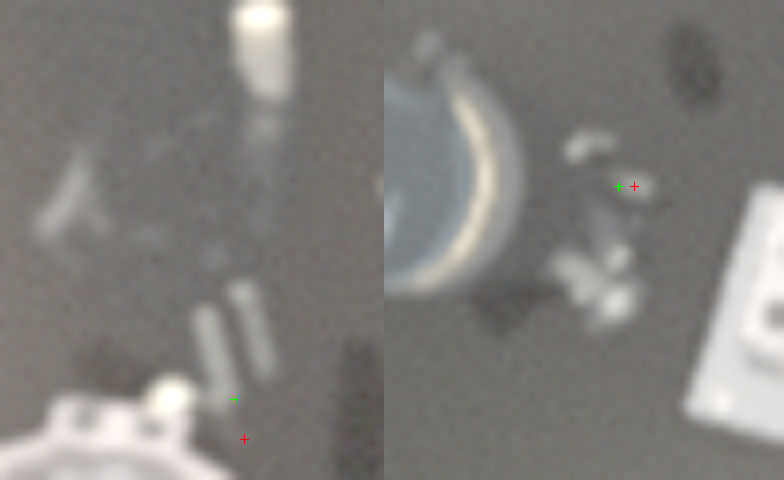

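The side crop shows finger tips at about (220,410) and (262,375), and the seal near (170,395). The pads closed at or above the bottle's axis height because I raised too far. I'll back off and re-measure the seal by code.

>>> drive_tool(moves=[{"tx": 0, "ty": 0, "tz": -0.03, "wx": 0, "wy": 0, "wz": 0, "gripper": 0.05}, {"tx": 0.03, "ty": 0, "tz": -0.03, "wx": 0, "wy": 0, "wz": 0, "gripper": 0.05}, {"tx": 0.045, "ty": 0, "tz": -0.02, "wx": 0, "wy": 0, "wz": 0, "gripper": 0.05}, {"tx": 0.045, "ty": 0, "tz": -0.02, "wx": 0, "wy": 0, "wz": 0, "gripper": 0.05}, {"tx": 0.045, "ty": 0, "tz": 0, "wx": 0, "wy": 0, "wz": 0, "gripper": 0.05}, {"tx": 0.02, "ty": 0, "tz": 0, "wx": 0, "wy": 0, "wz": 0, "gripper": 0.05}])

```text
time: 10.2
tcp_pos: [0.3821, 0.2303, 0.0556]
tcp_rot: [0.161, 0.376, 0.91, -0.067]
contact_force: [0.0, -0.9, -0.1]
width: 0.0501
finger_force: 0.0
```

```bash
cat >> h.py <<'E'
def blobs(d,box,th=110,amin=8):
    x0,y0,x1,y1=box;m=(d['frame'][y0:y1,x0:x1].min(2)>th).astype(np.uint8)
    n,lab,st,ce=cv2.connectedComponentsWithStats(m);out=[]
    for k in range(1,n):
        if st[k][4]<amin: continue
        ys,xs=np.where(lab==k);rc=cv2.minAreaRect(np.c_[xs+x0,ys+y0].astype(np.float32))
        out.append((ce[k]+[x0,y0],st[k][4],rc))
    return out
E
python3 - <<'E'
from h import *
togo()
t=bot.snapshot('top');s=bot.snapshot('side');np.savez('pics/t6.npz',**t);np.savez('pics/s6.npz',**s)
for b in blobs(t,(195,165,232,215)):
    print(b,ray(t,*b[2][0],.013)); q=cv2.boxPoints(b[2]);P=[ray(t,*p,.013)[:2] for p in q];v=[P[0]-P[1],P[1]-P[2]];print([(np.linalg.norm(k),np.degrees(np.arctan2(k[1],k[0]))) for k in v])
for b in blobs(s,(240,145,275,180)): print(b[0],b[1],ray(s,*b[0],.013))
c=(255*np.clip(t['frame'][175:210,198:236]/255*1.2-.02,0,1)**.5).astype(np.uint8).min(2)
print('\n'.join(' '.join('%3d'%v for v in r) for r in c))
E
```

```text
t 10.2 tcp [0.3821 0.2303 0.0556] yawy 45.06 tilt [ 0.2423 -0.2428] q [ 0.52  0.65  2.05 -0.81  0.48  0.46] F [ 0.  -0.9 -0.1] w 0.05012754679068504 0.0
(array([214.76363636, 188.94545455]), np.int32(55), ((214.786865234375, 188.84423828125), (10.755098342895508, 4.993438720703125), 50.194427490234375)) [0.51505068 0.09320857 0.013     ]
[(np.float64(0.015332306672849804), np.float64(135.95215359469785)), (np.float64(0.03400768922821235), np.float64(44.63898710141995))]
(array([230.03225806, 207.16129032]), np.int32(31), ((229.5, 206.0), (12.0, 3.0), 90.0)) [0.46552681 0.0428301  0.013     ]
[(np.float64(0.009152803337571852), np.float64(94.68111021354792)), (np.float64(0.03702511479293669), np.float64(5.6763109298531536))]
[250.44791667 174.40625   ] 192 [0.49153888 0.07413624 0.013     ]
108 107 104 107 110 106 110 103 107 104 107 110 107 108 107 108 110 106 110 106 106 108 111 111 107 106 106 111 107 110 110 107 107 111 108 107 106 110
107 108 107 107 104 108 107 106 108 108 108 107 108 106 108 108 107 106 107 107 110 110 108 111 107 108 110 107 107 110 107 106 110 110 111 106 106
[... 4320 characters left out ...]
 107 107 111 110 106 113 113 111 107 110 114 113 107 110 114 118 163 211 223 221 222 216 203
107 106 108 106 106 107 106 106 107 107 110 108 110 104 108 107 107 110 108 110 108 106 107 111 110 111 111 107 110 106 135 186 214 223 223 223 221 214
107 101 108 104 106 108 106 108 104 108 108 106 104 107 108 107 111 110 110 107 111 113 111 111 110 111 111 113 111 108 156 207 223 223 224 222 223 221
106 108 106 104 106 108 106 104 107 108 108 106 108 107 108 114 110 108 110 110 110 106 111 110 111 113 107 114 110 118 167 216 226 230 231 227 224 222
108 101 108 104 108 107 104 108 103 108 110 111 110 110 111 111 107 111 110 110 111 108 113 108 113 114 113 111 108 136 185 216 227 235 240 230 224 223
```

```bash
python3 - <<'E'
from h import *
def chk(f,uv,p,R):
    d=L(f);V=d['view'];c=-V[:3,:3].T@V[:3,3];r=V[:3,:3].T@np.linalg.solve(d['K'],[*uv,1]);r/=np.linalg.norm(r);z=R[:,2]
    A=np.c_[z,-r];k=np.linalg.lstsq(A,c-p,rcond=None)[0];a=p+k[0]*z;b=c+k[1]*r;print(f,'ahead',k[0],'miss in tool axes',R.T@(b-a),b)
q=lambda w,x,y,z:Ro.from_quat([x,y,z,w]).as_matrix()
R5=q(.162,.378,.909,-.067);p5=np.array([.5322,.0812,.0264])
for u in((220,410),(262,375),(241,392)): chk('s5',(235+u[0]/8-.5,120+u[1]/8-.5),p5,R5)
R2=q(0,.967,.255,0);p2=np.array([.4567,.1281,.0802])
for u in((357,345),(290,285),(324,315)): chk('s2',(190+u[0]/7-.5,100+u[1]/7-.5),p2,R2)
t=L('t6');print(proj(t,[.530,.078,.012])-[198,175],proj(t,[.530,.078,.02])-[198,175])
# fingers now, side: bright pixels of gripper
s=L('s6');S=bot.sense();w,x,y,z=S['tcp_rot'];R=q(w,x,y,z);p=S['tcp_pos']
for sgn in(-1,1):
  for k in(-.03,0,.017): print(sgn,k,proj(s,p+sgn*.03*R[:,1]+k*R[:,2]))
E
```

```text
s5 ahead 0.0029399391040308776 miss in tool axes [ 3.94689534e-03 -4.92690060e-03  2.38799356e-16] [0.52681223 0.07963411 0.02227502]
s5 ahead -0.006410486712610424 miss in tool axes [-7.98671547e-03  9.66029425e-03 -1.07701853e-17] [0.54277044 0.0842631  0.03517989]
s5 ahead -0.0019113586498136386 miss in tool axes [-2.00515163e-03  2.46353506e-03  1.50224469e-16] [0.53480728 0.08206974 0.02888769]
s2 ahead 0.009745664674257004 miss in tool axes [ 4.78059753e-03  2.53565248e-03 -1.94289029e-16] [0.46210932 0.12825145 0.07045434]
s2 ahead -0.02268552119901281 miss in tool axes [-2.01761496e-02 -1.00519337e-02  3.05311332e-16] [0.43419071 0.12689569 0.10288552]
s2 ahead -0.006476902849462741 miss in tool axes [-7.52862605e-03 -3.87209488e-03 -9.71445147e-17] [0.44824098 0.12775612 0.0866769 ]
[22.25767597  9.59219591] [21.981217    8.98502611]
-1 -0.03 [206.82151856 130.11657907]
-1 0 [209.57148198 138.79952431]
-1 0.017 [211.10794186 143.6508605 ]
1 -0.03 [220.71843735 123.02642043]
1 0 [223.28245445 131.57015773]
1 0.017 [224.71549292 136.34528352]
```

```bash
python3 - <<'E'
from h import *
togo([.5285,.0797,.06],45)
E
```

```text
t 10.3 tcp [0.3825 0.23   0.0552] yawy 45.14 tilt [ 0.2414 -0.2434] q [ 0.52  0.65  2.05 -0.81  0.48  0.46] F [-0.2  1.   0.4] w 0.04989816075364242 0.0
tool shift [-0.1984 -0.0036  0.0673]
wz 0.14282503516565725
```

>>> drive_tool(moves=[{"tx": -0.0283, "ty": -0.0005, "tz": 0.0096, "wx": 0, "wy": 0, "wz": 0, "gripper": 0.05}, {"tx": -0.0283, "ty": -0.0005, "tz": 0.0096, "wx": 0, "wy": 0, "wz": 0, "gripper": 0.05}, {"tx": -0.0283, "ty": -0.0005, "tz": 0.0096, "wx": 0, "wy": 0, "wz": 0, "gripper": 0.05}, {"tx": -0.0283, "ty": -0.0005, "tz": 0.0096, "wx": 0, "wy": 0, "wz": 0, "gripper": 0.05}, {"tx": -0.0283, "ty": -0.0005, "tz": 0.0096, "wx": 0, "wy": 0, "wz": 0, "gripper": 0.05}, {"tx": -0.0283, "ty": -0.0005, "tz": 0.0096, "wx": 0, "wy": 0, "wz": 0, "gripper": 0.05}, {"tx": -0.0283, "ty": -0.0005, "tz": 0.0096, "wx": 0, "wy": 0, "wz": 0, "gripper": 0.05}, {"tx": 0, "ty": 0, "tz": 0, "wx": 0, "wy": 0, "wz": 0, "gripper": 0.05}])

```text
time: 11.1
tcp_pos: [0.5345, 0.0743, 0.0618]
tcp_rot: [0.163, 0.381, 0.908, -0.066]
contact_force: [0.4, -0.4, 0.6]
width: 0.0502
finger_force: 0.0
```

>>> drive_tool(moves=[{"tx": 0.0068, "ty": 0, "tz": 0.0188, "wx": 0, "wy": 0, "wz": 0, "gripper": 0.05}, {"tx": 0.0056, "ty": 0, "tz": 0.0155, "wx": 0, "wy": 0, "wz": 0, "gripper": 0.05}, {"tx": 0, "ty": 0, "tz": 0, "wx": 0, "wy": 0, "wz": 0, "gripper": 0.05}])

```text
time: 11.4
tcp_pos: [0.5287, 0.077, 0.0229]
tcp_rot: [0.16, 0.378, 0.909, -0.068]
contact_force: [-0.4, 0.1, 0.2]
width: 0.0502
finger_force: 0.0
```

>>> drive_tool(moves=[{"tx": 0.0007, "ty": 0, "tz": 0.002, "wx": 0, "wy": 0, "wz": 0, "gripper": 0.05}, {"tx": 0, "ty": 0, "tz": 0, "wx": 0, "wy": 0, "wz": 0, "gripper": 0.05}])

```text
time: 11.6
tcp_pos: [0.5303, 0.0778, 0.0227]
tcp_rot: [0.161, 0.378, 0.909, -0.067]
contact_force: [-0.6, 0.5, -0.2]
width: 0.0495
finger_force: 0.0
```

```bash
python3 - <<'E'
from h import *
togo([.5285,.0797,.02],45)
E
```

```text
t 11.6 tcp [0.5303 0.0778 0.0227] yawy 44.86 tilt [ 0.243  -0.2436] q [ 0.09  0.74  1.94 -0.88  0.35  0.12] F [-0.6  0.5 -0.2] w 0.0495377992494604 0.0
tool shift [0.0034 0.0001 0.0016]
wz -0.1385959756930717
```

>>> drive_tool(moves=[{"tx": 0.001, "ty": 0, "tz": 0.003, "wx": 0, "wy": 0, "wz": 0, "gripper": 0.05}, {"tx": 0, "ty": 0, "tz": 0, "wx": 0, "wy": 0, "wz": 0, "gripper": 0.05}])

```text
time: 11.8
tcp_pos: [0.5304, 0.0778, 0.0193]
tcp_rot: [0.161, 0.378, 0.909, -0.067]
contact_force: [0.1, -0.0, -0.5]
width: 0.0504
finger_force: 0.0
```

>>> drive_tool(moves=[{"tx": 0.001, "ty": 0, "tz": 0.003, "wx": 0, "wy": 0, "wz": 0, "gripper": 0.05}, {"tx": 0, "ty": 0, "tz": 0, "wx": 0, "wy": 0, "wz": 0, "gripper": 0.05}])

```text
time: 12.0
tcp_pos: [0.5302, 0.0777, 0.0157]
tcp_rot: [0.161, 0.378, 0.909, -0.067]
contact_force: [-0.1, -0.3, -1.0]
width: 0.0501
finger_force: 0.0
```

>>> drive_tool(moves=[{"tx": 0.001, "ty": 0, "tz": 0.002, "wx": 0, "wy": 0, "wz": 0, "gripper": 0.05}, {"tx": 0, "ty": 0, "tz": 0, "wx": 0, "wy": 0, "wz": 0, "gripper": 0.05}])

```text
time: 12.2
tcp_pos: [0.5299, 0.0778, 0.0134]
tcp_rot: [0.161, 0.378, 0.909, -0.067]
contact_force: [-0.1, -0.5, -0.7]
width: 0.05
finger_force: 0.0
```

>>> drive_tool(moves=[{"tx": 0, "ty": 0, "tz": 0, "wx": 0, "wy": 0, "wz": 0, "gripper": 0.04}, {"tx": 0, "ty": 0, "tz": 0, "wx": 0, "wy": 0, "wz": 0, "gripper": 0.035}], newtons=25)

```text
time: 12.4
tcp_pos: [0.5301, 0.0778, 0.0136]
tcp_rot: [0.161, 0.378, 0.909, -0.067]
contact_force: [0.1, 0.4, 0.2]
width: 0.035
finger_force: 0.0
```

>>> drive_tool(moves=[{"tx": 0, "ty": 0, "tz": 0, "wx": 0, "wy": 0, "wz": 0, "gripper": 0.028}, {"tx": 0, "ty": 0, "tz": 0, "wx": 0, "wy": 0, "wz": 0, "gripper": 0.022}])

```text
time: 12.6
tcp_pos: [0.5301, 0.0778, 0.0137]
tcp_rot: [0.161, 0.378, 0.909, -0.067]
contact_force: [0.3, 1.1, 0.3]
width: 0.0222
finger_force: 0.0
```

>>> drive_tool(moves=[{"tx": 0, "ty": 0, "tz": 0, "wx": 0, "wy": 0, "wz": 0, "gripper": 0.015}, {"tx": 0, "ty": 0, "tz": 0, "wx": 0, "wy": 0, "wz": 0, "gripper": 0.012}])

```text
time: 12.8
tcp_pos: [0.5301, 0.0777, 0.0139]
tcp_rot: [0.161, 0.378, 0.909, -0.067]
contact_force: [-1.7, -0.9, 3.8]
width: 0.0125
finger_force: 6.7
```

Contact came at TCP z 0.0137 with a 12 mm width, so the tips sit about 20 mm higher than stated. I'll open, go deeper while watching the force, and grip.

>>> drive_tool(moves=[{"tx": 0, "ty": 0, "tz": 0, "wx": 0, "wy": 0, "wz": 0, "gripper": 0.03}, {"tx": 0.0, "ty": 0, "tz": 0, "wx": 0, "wy": 0, "wz": 0, "gripper": 0.03}, {"tx": 0.0017, "ty": 0, "tz": 0.0047, "wx": 0, "wy": 0, "wz": 0, "gripper": 0.03}, {"tx": 0.001, "ty": 0, "tz": 0.0028, "wx": 0, "wy": 0, "wz": 0, "gripper": 0.03}, {"tx": 0, "ty": 0, "tz": 0, "wx": 0, "wy": 0, "wz": 0, "gripper": 0.03}], newtons=25)

```text
time: 13.3
tcp_pos: [0.5297, 0.0778, 0.0049]
tcp_rot: [0.161, 0.378, 0.909, -0.067]
contact_force: [0.3, -0.3, -0.0]
width: 0.0302
finger_force: 0.0
```

>>> drive_tool(moves=[{"tx": 0.001, "ty": 0, "tz": 0.0028, "wx": 0, "wy": 0, "wz": 0, "gripper": 0.027}, {"tx": 0, "ty": 0, "tz": 0, "wx": 0, "wy": 0, "wz": 0, "gripper": 0.024}])

```text
time: 13.5
tcp_pos: [0.53, 0.0776, 0.0023]
tcp_rot: [0.161, 0.378, 0.909, -0.067]
contact_force: [0.5, -0.7, 0.5]
width: 0.0244
finger_force: 0.3
```

>>> drive_tool(moves=[{"tx": 0, "ty": 0, "tz": 0, "wx": 0, "wy": 0, "wz": 0, "gripper": 0.015}, {"tx": 0, "ty": 0, "tz": 0, "wx": 0, "wy": 0, "wz": 0, "gripper": 0.01}, {"tx": 0, "ty": 0, "tz": 0, "wx": 0, "wy": 0, "wz": 0, "gripper": 0.01}])

```text
time: 13.8
tcp_pos: [0.5301, 0.0778, 0.0027]
tcp_rot: [0.161, 0.378, 0.909, -0.067]
contact_force: [-0.8, -0.2, -0.6]
width: 0.0187
finger_force: 25.7
```

>>> drive_tool(moves=[{"tx": 0, "ty": 0, "tz": 0, "wx": 0, "wy": 0, "wz": 0, "gripper": 0.027}, {"tx": 0, "ty": 0, "tz": 0, "wx": 0, "wy": 0, "wz": 0, "gripper": 0.027}, {"tx": 0.001, "ty": 0, "tz": 0.0028, "wx": 0, "wy": 0, "wz": 0, "gripper": 0.027}, {"tx": 0.0007, "ty": 0, "tz": 0.002, "wx": 0, "wy": 0, "wz": 0, "gripper": 0.027}, {"tx": 0, "ty": 0, "tz": 0, "wx": 0, "wy": 0, "wz": 0, "gripper": 0.027}])

```text
time: 14.3
tcp_pos: [0.5303, 0.0776, -0.0023]
tcp_rot: [0.161, 0.378, 0.909, -0.067]
contact_force: [0.7, -1.1, 2.5]
width: 0.0267
finger_force: 1.4
```

>>> drive_tool(moves=[{"tx": 0, "ty": 0, "tz": 0, "wx": 0, "wy": 0, "wz": 0, "gripper": 0.015}, {"tx": 0, "ty": 0, "tz": 0, "wx": 0, "wy": 0, "wz": 0, "gripper": 0.01}, {"tx": 0, "ty": 0, "tz": 0, "wx": 0, "wy": 0, "wz": 0, "gripper": 0.01}], newtons=40)

```text
time: 14.6
tcp_pos: [0.5305, 0.0777, -0.0019]
tcp_rot: [0.162, 0.378, 0.909, -0.067]
contact_force: [0.9, -0.3, 5.5]
width: 0.0185
finger_force: 39.9
```

>>> drive_tool(moves=[{"tx": -0.0068, "ty": 0, "tz": -0.0188, "wx": 0, "wy": 0, "wz": 0, "gripper": 0.01}, {"tx": -0.0136, "ty": 0, "tz": -0.0376, "wx": 0, "wy": 0, "wz": 0, "gripper": 0.01}, {"tx": -0.0136, "ty": 0, "tz": -0.0376, "wx": 0, "wy": 0, "wz": 0, "gripper": 0.01}, {"tx": 0, "ty": 0, "tz": 0, "wx": 0, "wy": 6.7, "wz": 0, "gripper": 0.01}, {"tx": 0, "ty": 0, "tz": 0, "wx": 0, "wy": 6.7, "wz": 0, "gripper": 0.01}, {"tx": 0, "ty": 0, "tz": 0, "wx": 0, "wy": 6.7, "wz": 0, "gripper": 0.01}, {"tx": 0, "ty": 0, "tz": 0, "wx": 0, "wy": 0, "wz": 8.1, "gripper": 0.01}, {"tx": 0, "ty": 0, "tz": 0, "wx": 0, "wy": 0, "wz": 8.1, "gripper": 0.01}, {"tx": 0, "ty": 0, "tz": 0, "wx": 0, "wy": 0, "wz": 8.1, "gripper": 0.01}, {"tx": 0, "ty": 0, "tz": 0, "wx": 0, "wy": 0, "wz": 8.1, "gripper": 0.01}, {"tx": 0, "ty": 0, "tz": 0, "wx": 0, "wy": 0, "wz": 8.1, "gripper": 0.01}, {"tx": 0, "ty": 0, "tz": 0, "wx": 0, "wy": 0, "wz": 8.1, "gripper": 0.01}, {"tx": 0, "ty": 0, "tz": 0, "wx": 0, "wy": 0, "wz": 8.1, "gripper": 0.01}, {"tx": 0, "ty": 0, "tz": 0, "wx": 0, "wy": 0, "wz": 0, "gripper": 0.01}])

```text
time: 16.0
tcp_pos: [0.5286, 0.0762, 0.0965]
tcp_rot: [0.021, 0.777, 0.629, -0.002]
contact_force: [0.3, -0.4, -1.6]
width: 0.018
finger_force: 39.4
```

```bash
python3 - <<'E'
from h import *
togo([.48,.15,.09],-11.7)
s=bot.snapshot('side');np.savez('pics/s7.npz',**s)
for b in blobs(s,(235,110,275,160),100,5): print(b[0],b[1],b[2],ray(s,*b[0],.12))
E
```

```text
t 16.0 tcp [0.5286 0.0762 0.0965] yawy -12.0 tilt [ 0.0239 -0.0349] q [-0.05  0.6   1.79 -0.05  0.73  0.2 ] F [ 0.3 -0.4 -1.6] w 0.017963842799183324 39.41553441166889
tool shift [ 0.0622 -0.063   0.0028]
wz -0.3015797752970837
[262.53846154 139.84615385] 26 ((262.5, 140.0), (4.0, 5.0), 90.0) [0.52831547 0.10102033 0.12      ]
```

>>> drive_tool(moves=[{"tx": 0.0155, "ty": -0.0158, "tz": 0, "wx": 0, "wy": 0, "wz": 0, "gripper": 0.01}, {"tx": 0.0155, "ty": -0.0158, "tz": 0, "wx": 0, "wy": 0, "wz": 0, "gripper": 0.01}, {"tx": 0.0155, "ty": -0.0158, "tz": 0, "wx": 0, "wy": 0, "wz": 0, "gripper": 0.01}, {"tx": 0.0155, "ty": -0.0158, "tz": 0, "wx": 0, "wy": 0, "wz": 0, "gripper": 0.01}, {"tx": 0, "ty": 0, "tz": 0, "wx": 1.8, "wy": -6.1, "wz": 0, "gripper": 0.01}, {"tx": 0, "ty": 0, "tz": 0, "wx": 0, "wy": -6.1, "wz": 0, "gripper": 0.01}, {"tx": 0, "ty": 0, "tz": 0, "wx": 0, "wy": -6.1, "wz": 0, "gripper": 0.01}, {"tx": 0.0063, "ty": 0, "tz": 0.0174, "wx": 0, "wy": 0, "wz": 0, "gripper": 0.01}, {"tx": 0.0063, "ty": 0, "tz": 0.0174, "wx": 0, "wy": 0, "wz": 0, "gripper": 0.01}, {"tx": 0.0063, "ty": 0, "tz": 0.0174, "wx": 0, "wy": 0, "wz": 0, "gripper": 0.01}, {"tx": 0.0063, "ty": 0, "tz": 0.0174, "wx": 0, "wy": 0, "wz": 0, "gripper": 0.01}, {"tx": 0, "ty": 0, "tz": 0, "wx": 0, "wy": 0, "wz": 0, "gripper": 0.01}])

```text
time: 17.25
tcp_pos: [0.4786, 0.1495, 0.0172]
tcp_rot: [0.108, 0.765, 0.62, -0.137]
contact_force: [-0.8, -0.5, -1.4]
width: 0.018
finger_force: 39.5
```

```bash
python3 - <<'E'
from h import *
togo([.48,.15,.0],-11.7)
E
```

```text
t 17.25 tcp [0.4786 0.1495 0.0172] yawy -12.03 tilt [-0.0757 -0.3346] q [ 0.26  0.79  1.74 -0.43  0.83  0.8 ] F [-0.8 -0.5 -1.4] w 0.017977233387474468 39.46307802274532
tool shift [0.0066 0.0013 0.0158]
wz -0.3305881257759662
```

>>> drive_tool(moves=[{"tx": 0.002, "ty": 0, "tz": 0.0056, "wx": 0, "wy": 0, "wz": 0, "gripper": 0.01}, {"tx": 0.002, "ty": 0, "tz": 0.0056, "wx": 0, "wy": 0, "wz": 0, "gripper": 0.01}, {"tx": 0.002, "ty": 0, "tz": 0.0056, "wx": 0, "wy": 0, "wz": 0, "gripper": 0.01}, {"tx": 0, "ty": 0, "tz": 0, "wx": 0, "wy": 0, "wz": 0, "gripper": 0.01}])

```text
time: 17.65
tcp_pos: [0.4802, 0.1497, 0.0011]
tcp_rot: [0.109, 0.766, 0.619, -0.135]
contact_force: [-1.0, 0.1, -0.4]
width: 0.0185
finger_force: 39.5
```

```bash
python3 - <<'E'
from h import *
togo([.48,.15,.0],-11.7)
E
```

```text
t 17.65 tcp [0.4802 0.1497 0.0011] yawy -12.14 tilt [-0.0717 -0.3338] q [ 0.26  0.82  1.74 -0.44  0.8   0.82] F [-1.   0.1 -0.4] w 0.018529900893220277 39.4599715298682
tool shift [ 0.0007 -0.0002  0.001 ]
wz -0.4448366830833823
```

>>> drive_tool(moves=[{"tx": 0.0005, "ty": 0, "tz": 0.0014, "wx": 0, "wy": 0, "wz": 0, "gripper": 0.01}, {"tx": 0, "ty": 0, "tz": 0, "wx": 0, "wy": 0, "wz": 0, "gripper": 0.024}, {"tx": 0, "ty": 0, "tz": 0, "wx": 0, "wy": 0, "wz": 0, "gripper": 0.03}, {"tx": 0, "ty": 0, "tz": 0, "wx": 0, "wy": 0, "wz": 0, "gripper": 0.04}, {"tx": 0, "ty": 0, "tz": 0, "wx": 0, "wy": 0, "wz": 0, "gripper": 0.05}, {"tx": -0.0081, "ty": 0, "tz": -0.022, "wx": 0, "wy": 0, "wz": 0, "gripper": 0.05}, {"tx": -0.0081, "ty": 0, "tz": -0.022, "wx": 0, "wy": 0, "wz": 0, "gripper": 0.05}, {"tx": -0.0081, "ty": 0, "tz": -0.022, "wx": 0, "wy": 0, "wz": 0, "gripper": 0.05}, {"tx": 0, "ty": 0, "tz": 0, "wx": 0, "wy": 8.1, "wz": 0, "gripper": 0.05}, {"tx": 0, "ty": 0, "tz": 0, "wx": 0, "wy": 8.1, "wz": 0, "gripper": 0.05}, {"tx": 0, "ty": 0, "tz": 0, "wx": 0, "wy": 8.1, "wz": 0, "gripper": 0.05}, {"tx": 0, "ty": 0, "tz": 0, "wx": 0, "wy": 8.1, "wz": 0, "gripper": 0.05}, {"tx": 0, "ty": 0, "tz": 0, "wx": 0, "wy": 8.1, "wz": 0, "gripper": 0.05}, {"tx": 0, "ty": 0, "tz": 0, "wx": 0, "wy": 8.1, "wz": 0, "gripper": 0.05}, {"tx": 0, "ty": 0, "tz": 0, "wx": 0, "wy": 8.1, "wz": 0, "gripper": 0.05}, {"tx": 0, "ty": 0, "tz": 0, "wx": 0, "wy": 8.1, "wz": 0, "gripper": 0.05}, {"tx": 0, "ty": 0, "tz": 0, "wx": 0, "wy": 0, "wz": 0, "gripper": 0.05}])

```text
time: 19.35
tcp_pos: [0.4743, 0.1491, 0.0659]
tcp_rot: [-0.198, 0.745, 0.598, 0.222]
contact_force: [0.1, -0.7, -0.0]
width: 0.0498
finger_force: 0.0
```

```bash
python3 - <<'E'
from h import *
togo([.4821,.1585,.03],-11.7)
s=bot.snapshot('side');np.savez('pics/s8.npz',**s)
for b in blobs(s,(225,120,265,160),100,5): print(b[0],b[1],b[2],ray(s,*b[2][0],.015))
t=bot.snapshot('top');np.savez('pics/t8.npz',**t)
for b in blobs(t,(180,180,215,215),110,5): print(b[0],b[1],b[2],ray(t,*b[2][0],.015))
E
```

```text
t 19.35 tcp [0.4743 0.1491 0.0659] yawy -11.97 tilt [0.0939 0.5591] q [-0.3   0.71  2.03  0.96  0.75 -0.92] F [ 0.1 -0.7 -0. ] w 0.04983629386060468 0.0
tool shift [-0.0113  0.0067  0.0356]
wz -0.2723593736572898
[248.85106383 154.91489362] 47 ((249.07534790039062, 154.96575927734375), (12.055237770080566, 5.50093412399292), 20.556045532226562) [0.48781806 0.17341523 0.015     ]
[186.88372093 196.06976744] 43 ((187.00001525878906, 195.5), (4.743415832519531, 9.803058624267578), 18.434947967529297) [0.48697178 0.17528317 0.015     ]
[188.77777778 204.44444444] 9 ((189.0, 204.5), (1.0, 4.0), 90.0) [0.45973426 0.16575061 0.015     ]
```

>>> drive_tool(moves=[{"tx": 0, "ty": 0, "tz": 0, "wx": 0, "wy": 3.5, "wz": 0, "gripper": 0.05}, {"tx": 0, "ty": 0, "tz": 0, "wx": 0, "wy": 3.5, "wz": 0, "gripper": 0.05}, {"tx": 0, "ty": 0, "tz": 0, "wx": 0, "wy": 3.5, "wz": 0, "gripper": 0.05}, {"tx": 0, "ty": 0, "tz": 0, "wx": 0, "wy": 0, "wz": 0, "gripper": 0.05}])

```text
time: 19.85
tcp_pos: [0.4739, 0.152, 0.0667]
tcp_rot: [-0.251, 0.719, 0.58, 0.288]
contact_force: [0.7, -0.0, 0.4]
width: 0.0502
finger_force: 0.0
```

```bash
python3 - <<'E'
from h import *
togo([.4835,.1597,.02],-11.7)
togo([.4835,.1597,.006],-11.7)
E
```

```text
t 19.85 tcp [0.4739 0.152  0.0667] yawy -11.56 tilt [0.122  0.6954] q [-0.39  0.79  2.05  1.1   0.89 -1.14] F [ 0.7 -0.   0.4] w 0.0502469586003937 0.0
tool shift [-0.0261  0.0092  0.0396]
wz 0.13641694134197024
t 19.85 tcp [0.4739 0.152  0.0667] yawy -11.56 tilt [0.122  0.6954] q [-0.39  0.79  2.05  1.1   0.89 -1.14] F [ 0.7 -0.   0.4] w 0.0502469586003937 0.0
tool shift [-0.036   0.0096  0.0495]
wz 0.13641694134197024
```

>>> drive_tool(moves=[{"tx": -0.0065, "ty": 0.0023, "tz": 0.0099, "wx": 0, "wy": 0, "wz": 0, "gripper": 0.05}, {"tx": -0.0065, "ty": 0.0023, "tz": 0.0099, "wx": 0, "wy": 0, "wz": 0, "gripper": 0.05}, {"tx": -0.0065, "ty": 0.0023, "tz": 0.0099, "wx": 0, "wy": 0, "wz": 0, "gripper": 0.05}, {"tx": -0.0065, "ty": 0.0023, "tz": 0.0099, "wx": 0, "wy": 0, "wz": 0, "gripper": 0.05}, {"tx": 0, "ty": 0, "tz": 0, "wx": 0, "wy": 0, "wz": 0, "gripper": 0.03}, {"tx": 0, "ty": 0, "tz": 0, "wx": 0, "wy": 0, "wz": 0, "gripper": 0.03}])

```text
time: 20.45
tcp_pos: [0.4833, 0.16, 0.0201]
tcp_rot: [-0.252, 0.719, 0.58, 0.288]
contact_force: [0.8, -1.4, -1.2]
width: 0.0298
finger_force: 0.0
```

>>> drive_tool(moves=[{"tx": -0.0035, "ty": 0, "tz": 0.0035, "wx": 0, "wy": 0, "wz": 0, "gripper": 0.03}, {"tx": -0.0035, "ty": 0, "tz": 0.0035, "wx": 0, "wy": 0, "wz": 0, "gripper": 0.027}, {"tx": 0, "ty": 0, "tz": 0, "wx": 0, "wy": 0, "wz": 0, "gripper": 0.027}])

```text
time: 20.75
tcp_pos: [0.4834, 0.1594, 0.0103]
tcp_rot: [-0.251, 0.719, 0.58, 0.289]
contact_force: [-0.5, -0.4, -0.2]
width: 0.0272
finger_force: 0.0
```

```bash
python3 - <<'E'
from h import *
togo([.4835,.1597,.006],-11.7)
E
```

```text
t 20.75 tcp [0.4834 0.1594 0.0103] yawy -11.63 tilt [0.1238 0.6962] q [-0.36  0.92  2.02  1.2   0.84 -1.26] F [-0.5 -0.4 -0.2] w 0.027229725048278974 0.0
tool shift [-0.0028  0.0002  0.0032]
wz 0.06829751989553223
```

>>> drive_tool(moves=[{"tx": -0.0025, "ty": 0, "tz": 0.0025, "wx": 0, "wy": 0, "wz": 0, "gripper": 0.025}, {"tx": 0, "ty": 0, "tz": 0, "wx": 0, "wy": 0, "wz": 0, "gripper": 0.02}, {"tx": 0, "ty": 0, "tz": 0, "wx": 0, "wy": 0, "wz": 0, "gripper": 0.01}, {"tx": 0, "ty": 0, "tz": 0, "wx": 0, "wy": 0, "wz": 0, "gripper": 0.01}], newtons=40)

```text
time: 21.15
tcp_pos: [0.4833, 0.1596, 0.0071]
tcp_rot: [-0.251, 0.719, 0.58, 0.289]
contact_force: [0.5, -0.6, -0.5]
width: 0.0175
finger_force: 39.0
```

>>> drive_tool(moves=[{"tx": 0.012, "ty": 0, "tz": -0.012, "wx": 0, "wy": 0, "wz": 0, "gripper": 0.01}, {"tx": 0.02, "ty": 0, "tz": -0.02, "wx": 0, "wy": 0, "wz": 0, "gripper": 0.01}, {"tx": 0.02, "ty": 0, "tz": -0.02, "wx": 0, "wy": 0, "wz": 0, "gripper": 0.01}, {"tx": 0.02, "ty": 0, "tz": -0.02, "wx": 0, "wy": 0, "wz": 0, "gripper": 0.01}, {"tx": 0, "ty": 0, "tz": 0, "wx": 0, "wy": -6, "wz": 0, "gripper": 0.01}, {"tx": 0, "ty": 0, "tz": 0, "wx": 0, "wy": -6, "wz": 0, "gripper": 0.01}, {"tx": 0, "ty": 0, "tz": 0, "wx": 0, "wy": -6, "wz": 0, "gripper": 0.01}, {"tx": 0, "ty": 0, "tz": 0, "wx": 0, "wy": -6, "wz": 0, "gripper": 0.01}, {"tx": 0, "ty": 0, "tz": 0, "wx": 0, "wy": -6, "wz": 0, "gripper": 0.01}, {"tx": 0, "ty": 0, "tz": 0, "wx": 0, "wy": -6, "wz": 0, "gripper": 0.01}, {"tx": 0, "ty": 0, "tz": 0, "wx": 0, "wy": -6, "wz": 0, "gripper": 0.01}, {"tx": 0, "ty": 0, "tz": 0, "wx": 0, "wy": -6, "wz": 0, "gripper": 0.01}, {"tx": 0, "ty": 0, "tz": 0, "wx": 0, "wy": -6, "wz": 0, "gripper": 0.01}, {"tx": 0, "ty": 0, "tz": 0, "wx": 0, "wy": -6, "wz": 0, "gripper": 0.01}, {"tx": 0, "ty": 0, "tz": 0, "wx": 0, "wy": -6, "wz": 0, "gripper": 0.01}, {"tx": 0, "ty": 0, "tz": 0, "wx": 0, "wy": -6, "wz": 0, "gripper": 0.01}, {"tx": 0, "ty": 0, "tz": 0, "wx": 0, "wy": -6, "wz": 0, "gripper": 0.01}, {"tx": 0, "ty": 0, "tz": 0, "wx": 0, "wy": -6, "wz": 0, "gripper": 0.01}, {"tx": 0, "ty": 0, "tz": 0, "wx": 0, "wy": 0, "wz": 0, "gripper": 0.01}])

```text
time: 23.05
tcp_pos: [0.4852, 0.1609, 0.1067]
tcp_rot: [0.201, 0.726, 0.6, -0.268]
contact_force: [0.0, 0.5, -1.1]
width: 0.0178
finger_force: 39.1
```

```bash
python3 - <<'E'
from h import *
togo([.48,.14,.08],-11.7)
E
```

```text
t 23.05 tcp [0.4852 0.1609 0.1067] yawy -11.45 tilt [-0.1476 -0.613 ] q [ 0.4   0.78  1.54 -0.55  1.31  0.87] F [ 0.   0.5 -1.1] w 0.017813515971955168 39.135507345199585
tool shift [ 0.0001 -0.0001  0.0343]
wz 0.2500227496215288
```

>>> drive_tool(moves=[{"tx": 0, "ty": 0, "tz": 0, "wx": 0, "wy": -3, "wz": 0, "gripper": 0.01}, {"tx": 0, "ty": 0, "tz": 0, "wx": 0, "wy": -3, "wz": 0, "gripper": 0.01}, {"tx": 0.0085, "ty": 0, "tz": 0.0085, "wx": 0, "wy": 0, "wz": 0, "gripper": 0.01}, {"tx": 0.0085, "ty": 0, "tz": 0.0085, "wx": 0, "wy": 0, "wz": 0, "gripper": 0.01}, {"tx": 0.0065, "ty": 0, "tz": 0.0065, "wx": 0, "wy": 0, "wz": 0, "gripper": 0.01}, {"tx": 0, "ty": 0, "tz": 0, "wx": 0, "wy": 0, "wz": 0, "gripper": 0.01}])

```text
time: 23.65
tcp_pos: [0.4841, 0.1584, 0.0743]
tcp_rot: [0.231, 0.713, 0.588, -0.306]
contact_force: [0.2, -0.2, -0.3]
width: 0.0179
finger_force: 39.2
```

```bash
python3 - <<'E'
from h import *
togo([.4852,.1609,.064],-11.7)
s=bot.snapshot('side');np.savez('pics/s9.npz',**s)
for b in blobs(s,(230,120,270,165),100,5): print(b[0],b[1],b[2],ray(s,*b[2][0],.055))
t=bot.snapshot('top');np.savez('pics/t9.npz',**t)
for b in blobs(t,(170,170,215,215),110,5): print(b[0],b[1],b[2],ray(t,*b[2][0],.055))
E
```

```text
t 23.65 tcp [0.4841 0.1584 0.0743] yawy -11.67 tilt [-0.1636 -0.689 ] q [ 0.43  0.88  1.51 -0.61  1.35  0.94] F [ 0.2 -0.2 -0.3] w 0.017917233376739797 39.1720050573349
tool shift [0.0092 0.0009 0.0054]
wz 0.03107889903991179
[266.97435897 130.37179487] 78 ((266.5, 129.0), (16.0, 5.0), 90.0) [0.54657002 0.26445339 0.055     ]
[244.18518519 133.07407407] 27 ((244.2100067138672, 133.02999877929688), (2.404163122177124, 10.18233871459961), 8.13010311126709) [0.47266165 0.24122223 0.055     ]
[252.59375 134.3125 ] 32 ((252.59461975097656, 134.43243408203125), (2.6303837299346924, 11.179131507873535), 9.462322235107422) [0.50005079 0.23222102 0.055     ]
[244.38888889 145.16666667] 18 ((244.3500213623047, 145.05001831054688), (6.008327484130859, 2.5298221111297607), 71.56504821777344) [0.47339942 0.17118718 0.055     ]
[251.         146.85714286] 28 ((251.00001525878906, 147.0), (4.242640495300293, 7.071067810058594), 45.0) [0.49428623 0.1599092  0.055     ]
[188.86486486 187.21621622] 37 ((187.78067016601562, 185.98512268066406), (17.193843841552734, 4.755743980407715), 37.5685920715332) [0.50809879 0.1678698  0.055     ]
[184.42424242 194.39393939] 33 ((183.64999389648438, 194.5500030517578), (14.862703323364258, 3.7947328090667725), 18.43494987487793) [0.48135226 0.17680064 0.055     ]
```

>>> drive_tool(moves=[{"tx": 0.004, "ty": 0, "tz": 0.004, "wx": 0, "wy": 0, "wz": 0, "gripper": 0.01}, {"tx": 0, "ty": 0, "tz": 0, "wx": 0, "wy": 0, "wz": 0, "gripper": 0.01}])

```text
time: 23.95
tcp_pos: [0.4849, 0.1593, 0.0698]
tcp_rot: [0.232, 0.713, 0.588, -0.304]
contact_force: [-0.5, 0.5, -0.6]
width: 0.0177
finger_force: 39.2
```

>>> drive_tool(moves=[{"tx": 0.0015, "ty": 0, "tz": 0.0015, "wx": 0, "wy": 0, "wz": 0, "gripper": 0.01}, {"tx": 0, "ty": 0, "tz": 0, "wx": 0, "wy": 0, "wz": 0, "gripper": 0.01}])

```text
time: 24.15
tcp_pos: [0.4849, 0.1594, 0.0678]
tcp_rot: [0.232, 0.713, 0.588, -0.304]
contact_force: [0.1, -0.1, -1.8]
width: 0.0179
finger_force: 39.2
```

>>> drive_tool(moves=[{"tx": 0.0015, "ty": 0, "tz": 0.0015, "wx": 0, "wy": 0, "wz": 0, "gripper": 0.01}, {"tx": 0, "ty": 0, "tz": 0, "wx": 0, "wy": 0, "wz": 0, "gripper": 0.01}])

```text
time: 24.35
tcp_pos: [0.485, 0.1593, 0.066]
tcp_rot: [0.233, 0.713, 0.588, -0.304]
contact_force: [0.3, -0.8, 0.5]
width: 0.0178
finger_force: 39.4
```

>>> drive_tool(moves=[{"tx": 0.001, "ty": 0, "tz": 0.001, "wx": 0, "wy": 0, "wz": 0, "gripper": 0.01}, {"tx": 0, "ty": 0, "tz": 0, "wx": 0, "wy": 0, "wz": 0, "gripper": 0.01}])

```text
time: 24.55
tcp_pos: [0.4849, 0.1589, 0.0659]
tcp_rot: [0.233, 0.712, 0.587, -0.305]
contact_force: [-1.1, 0.9, 6.1]
width: 0.0178
finger_force: 39.7
```

>>> drive_tool(moves=[{"tx": 0.001, "ty": 0, "tz": 0.001, "wx": 0, "wy": 0, "wz": 0, "gripper": 0.01}, {"tx": 0, "ty": 0, "tz": 0, "wx": 0, "wy": 0, "wz": 0, "gripper": 0.01}])

```text
time: 24.75
tcp_pos: [0.4849, 0.1586, 0.0659]
tcp_rot: [0.234, 0.712, 0.587, -0.306]
contact_force: [-0.1, 0.3, 11.3]
width: 0.0178
finger_force: 40.0
```

>>> drive_tool(moves=[{"tx": 0.001, "ty": 0, "tz": 0.001, "wx": 0, "wy": 0, "wz": 0, "gripper": 0.01}, {"tx": 0, "ty": 0, "tz": 0, "wx": 0, "wy": 0, "wz": 0, "gripper": 0.01}])

```text
time: 24.95
tcp_pos: [0.4849, 0.1583, 0.0658]
tcp_rot: [0.235, 0.712, 0.587, -0.306]
contact_force: [-0.2, 1.4, 16.8]
width: 0.0178
finger_force: 40.3
```

>>> drive_tool(moves=[{"tx": -0.0018, "ty": 0, "tz": -0.0018, "wx": 0, "wy": 0, "wz": 0, "gripper": 0.01}, {"tx": 0, "ty": 0, "tz": 0, "wx": 0, "wy": 0, "wz": 0, "gripper": 0.01}, {"tx": 0, "ty": 0, "tz": 0, "wx": 0, "wy": 0, "wz": 0, "gripper": 0.019}, {"tx": 0, "ty": 0, "tz": 0, "wx": 0, "wy": 0, "wz": 0, "gripper": 0.021}, {"tx": 0, "ty": 0, "tz": 0, "wx": 0, "wy": 0, "wz": 0, "gripper": 0.024}, {"tx": 0, "ty": 0, "tz": 0, "wx": 0, "wy": 0, "wz": 0, "gripper": 0.03}, {"tx": 0, "ty": 0, "tz": 0, "wx": 0, "wy": 0, "wz": 0, "gripper": 0.04}, {"tx": 0, "ty": 0, "tz": 0, "wx": 0, "wy": 0, "wz": 0, "gripper": 0.05}])

```text
time: 25.75
tcp_pos: [0.4847, 0.1593, 0.0638]
tcp_rot: [0.232, 0.713, 0.588, -0.305]
contact_force: [-0.6, 0.6, 0.1]
width: 0.0498
finger_force: 0.0
```

>>> drive_tool(moves=[{"tx": 0, "ty": 0, "tz": -0.01, "wx": 0, "wy": 0, "wz": 0, "gripper": 0.06}, {"tx": 0, "ty": 0, "tz": -0.025, "wx": 0, "wy": 0, "wz": 0, "gripper": 0.06}, {"tx": 0, "ty": 0, "tz": -0.03, "wx": 0, "wy": 0, "wz": 0, "gripper": 0.06}, {"tx": 0, "ty": 0, "tz": -0.03, "wx": 0, "wy": 0, "wz": 0, "gripper": 0.06}, {"tx": 0, "ty": 0, "tz": 0, "wx": 0, "wy": 6.4, "wz": 0, "gripper": 0.06}, {"tx": 0, "ty": 0, "tz": 0, "wx": 0, "wy": 6.4, "wz": 0, "gripper": 0.06}, {"tx": 0, "ty": 0, "tz": 0, "wx": 0, "wy": 6.4, "wz": 0, "gripper": 0.06}, {"tx": 0, "ty": 0, "tz": 0, "wx": 0, "wy": 6.4, "wz": 0, "gripper": 0.06}, {"tx": 0, "ty": 0, "tz": 0, "wx": 0, "wy": 6.4, "wz": 0, "gripper": 0.06}, {"tx": 0, "ty": 0, "tz": 0, "wx": 0, "wy": 6.4, "wz": 0, "gripper": 0.06}, {"tx": 0, "ty": 0, "tz": 0, "wx": 0, "wy": 6.4, "wz": 0, "gripper": 0.06}, {"tx": 0, "ty": 0, "tz": 0, "wx": 0, "wy": 0, "wz": 0, "gripper": 0.06}])

```text
time: 26.95
tcp_pos: [0.4996, 0.2229, 0.1322]
tcp_rot: [-0.009, 0.776, 0.631, -0.01]
contact_force: [0.1, 0.3, -0.3]
width: 0.0604
finger_force: 0.0
```

```bash
python3 - <<'E'
from h import *
togo([.4855,.162,.13],-11.7)
s=bot.snapshot('side');np.savez('pics/s10.npz',**s)
for b in blobs(s,(235,135,262,165),100,5): print(b[0],b[1],b[2],ray(s,*b[2][0],.053))
t=bot.snapshot('top');np.savez('pics/t10.npz',**t)
for b in blobs(t,(170,175,205,215),100,5): print(b[0],b[1],b[2],ray(t,*b[2][0],.053))
print(proj(s,[.4855,.162,.051]),proj(t,[.4855,.162,.051]))
E
```

```text
t 26.95 tcp [0.4996 0.2229 0.1322] yawy -11.81 tilt [-0.0273  0.0019] q [0.21 0.56 1.7  0.01 0.91 0.41] F [ 0.1  0.3 -0.3] w 0.060441264453366984 0.0
tool shift [-0.0624 -0.0013  0.0025]
wz -0.10677865823167743
[244.375  146.8125] 16 ((244.25, 146.75), (5.375871658325195, 2.5298221111297607), 71.56504821777344) [0.4730722  0.16465138 0.053     ]
[251.15384615 148.88461538] 26 ((251.2200164794922, 149.04002380371094), (4.0, 7.0), 36.869895935058594) [0.49488948 0.15157664 0.053     ]
[192.04 189.92] 25 ((192.21954345703125, 190.02442932128906), (7.183993816375732, 3.7481703758239746), 51.34019088745117) [0.49740587 0.15367665 0.053     ]
[186.72727273 196.59090909] 22 ((187.25001525878906, 196.75001525878906), (7.273237705230713, 3.7947328090667725), 18.43494987487793) [0.47602148 0.16582708 0.053     ]
[248.21237682 147.71096999] [189.06012713 193.86134474]
```

```bash
python3 - <<'E'
from h import *
def r(d,x,y,w,h,k):
    c=cv2.resize(d['frame'][y:y+h,x:x+w],None,fx=k,fy=k,interpolation=cv2.INTER_CUBIC)
    c=(255*np.clip(c/255*1.1-.02,0,1)**.6).astype(np.uint8)
    return c
t=L('t10');s=L('s10')
A=r(t,174,178,27,30,14);B=r(s,233,132,27,30,14)
for C,d,o in((A,t,(174,178)),(B,s,(233,132))):
    for a in(-12,-30):
        for g in(-1,1):
            p=np.array([.4855,.160,.051])+g*.019*np.array([np.cos(np.radians(a)),np.sin(np.radians(a)),0])
            u=((proj(d,p)-o+.5)*14).astype(int);cv2.drawMarker(C,(int(u[0]),int(u[1])),(0,255,0) if a==-12 else (0,0,255),0,11,1)
cv2.imwrite('pics/c10.png',np.hstack([A,B]))
E
```

```text
(no output)
```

View pics/c10.png

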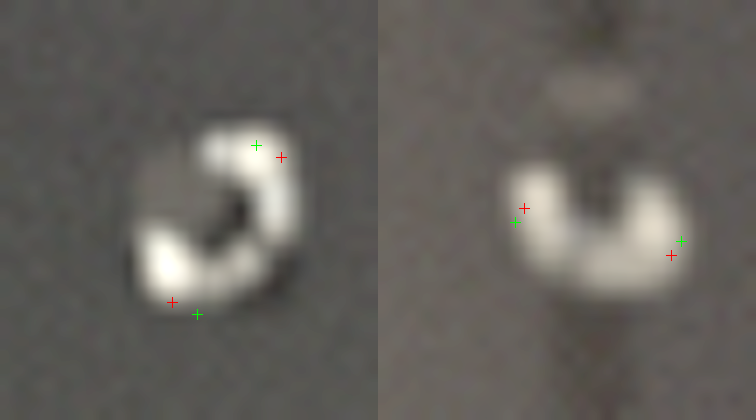

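The bottle stands upright. In the top half the seal runs from (160,290) to (280,135), closer to the red -30° marks. In the side half it is a U whose ends, at (535,190) and (660,200), suit a smaller angle. I'll fit the yaw and centre in both views with a simple model.

```bash
cat > fit.py <<'E'
from h import *
from scipy.optimize import minimize
K=8
a=np.linspace(0,2*np.pi,60,endpoint=False)
def disc(r,cx=0,cy=0): return np.c_[cx+r*np.cos(a),cy+r*np.sin(a)]
def mask(d,box,c,polys,z0):
    x0,y0,w,h=box;M=np.zeros((h*K,w*K),np.uint8)
    def fill(xy,za,zb,v):
        P=np.vstack([np.c_[xy,np.full(len(xy),z)] for z in(za,zb)])+[c[0],c[1],z0]
        q=(P@d['view'][:3,:3].T+d['view'][:3,3])@d['K'].T;q=((q[:,:2]/q[:,2:]-[x0,y0]+.5)*K)
        cv2.fillConvexPoly(M,cv2.convexHull(q.astype(np.float32)).astype(np.int32),v)
    for p in polys: fill(p,.045,.057,255)
    fill(disc(.01),.057,.086,0)
    f=cv2.GaussianBlur(M.astype(np.float32),(0,0),K*.7)
    return cv2.resize(f,(w,h),interpolation=cv2.INTER_AREA)/255
def model(yaw,r,tr):
    c,s=np.cos(yaw),np.sin(yaw);R=np.array([[c,s],[-s,c]]) # local x->? tab axis along yaw
    P=[disc(r,-.001),disc(r,.003)]
    n=.019
    P+= [cv2.convexHull(np.vstack([disc(tr,n-tr+.0+.002),disc(tr,0)]).astype(np.float32))[:,0],cv2.convexHull(np.vstack([disc(tr,-(n-tr)+.002),disc(tr,0)]).astype(np.float32))[:,0]]
    return [p@R for p in P]
def run(frames,boxes,c0,z0=0,yaws=range(-90,90,15)):
    I=[]
    for d,b in zip(frames,boxes):
        g=d['frame'][b[1]:b[1]+b[3],b[0]:b[0]+b[2]].astype(float).mean(2);I.append(g)
    def cost(p):
        e=0
        for i,(d,b) in enumerate(zip(frames,boxes)):
            m=mask(d,b,p[2*i:2*i+2],model(p[-3],p[-2],p[-1]),z0);A=np.c_[m.ravel(),np.ones(m.size)]
            s,res,_,_=np.linalg.lstsq(A,I[i].ravel(),rcond=None);e+=((A@s-I[i].ravel())**2).mean()
        return e
    out=[]
    n=len(frames)
    for y in yaws:
        x=np.r_[np.tile(c0,n),np.radians(y),.012,.006]
        sim=np.vstack([x]+[x+np.eye(len(x))[i]*([.003]*2*n+[.15,.001,.001])[i] for i in range(len(x))])
        r=minimize(cost,x,method='Nelder-Mead',options=dict(initial_simplex=sim,maxfev=500));out.append((r.fun,np.degrees(r.x[-3]),r.x))
    out.sort(key=lambda o:o[0]);return out
E
python3 - <<'E'
from fit import *
for o in run([L('t10'),L('s10')],[(180,183,20,20),(239,138,20,18)],[.4855,.160])[:6]: print(round(o[0],1),round(o[1],1),o[2].round(4))
print('first')
for o in run([L('t0'),L('s0')],[(188,195,22,20),(228,146,20,17)],[.457,.128])[:5]: print(round(o[0],1),round(o[1],1),o[2].round(4))
E
```

```text
395.2 -30.6 [ 0.4869  0.1629  0.4845  0.1641 -0.5349  0.0105  0.0081]
398.4 -30.8 [ 0.4869  0.1631  0.4846  0.1641 -0.5377  0.0108  0.0089]
405.4 -31.8 [ 0.4869  0.1628  0.4844  0.1634 -0.5555  0.011   0.0082]
410.1 -31.5 [ 0.4869  0.1628  0.4847  0.1636 -0.5491  0.0099  0.0077]
433.5 -32.1 [ 0.4865  0.1628  0.4846  0.1639 -0.5596  0.0092  0.0071]
437.5 -31.0 [ 0.4874  0.1635  0.4847  0.1643 -0.5413  0.0121  0.007 ]
first
285.4 117.2 [ 4.5710e-01  1.2940e-01  4.5410e-01  1.3020e-01  2.0455e+00  1.3800e-02
 -1.4000e-03]
308.5 119.3 [ 4.577e-01  1.294e-01  4.547e-01  1.316e-01  2.082e+00  1.440e-02
 -1.100e-03]
338.5 116.9 [ 4.5730e-01  1.3030e-01  4.5490e-01  1.3120e-01  2.0395e+00  1.4700e-02
 -1.3000e-03]
365.8 -61.3 [ 0.4562  0.131   0.4533  0.1317 -1.0704  0.0129  0.0063]
367.6 -61.6 [ 0.456   0.1308  0.4533  0.1315 -1.0755  0.0129  0.007 ]
```

>>> drive_tool(moves=[{"tx": -0.0155, "ty": 0, "tz": 0, "wx": -1.6, "wy": 0, "wz": 6.4, "gripper": 0.06}, {"tx": -0.015, "ty": 0, "tz": 0, "wx": 0, "wy": 0, "wz": 6.4, "gripper": 0.06}, {"tx": -0.014, "ty": 0.002, "tz": 0, "wx": 0, "wy": 0, "wz": 6.4, "gripper": 0.06}, {"tx": -0.01, "ty": 0.002, "tz": 0, "wx": 0, "wy": 0, "wz": 0, "gripper": 0.06}, {"tx": 0, "ty": 0, "tz": 0, "wx": 0, "wy": 0, "wz": 0, "gripper": 0.06}])

```text
time: 27.55
tcp_pos: [0.4847, 0.1722, 0.1313]
tcp_rot: [0.003, 0.869, 0.495, -0.002]
contact_force: [0.0, -0.1, -0.0]
width: 0.06
finger_force: 0.0
```

```bash
python3 - <<'E'
from h import *
togo([.4857,.163,.06],-31)
E
```

```text
t 27.55 tcp [0.4847 0.1722 0.1313] yawy -30.65 tilt [-0.0009 -0.0063] q [ 0.13  0.52  1.8  -0.01  0.82  0.67] F [ 0.  -0.1 -0. ] w 0.05995294687307829 0.0
tool shift [-0.007   0.0054  0.0714]
wz 0.35200800308937374
```

>>> drive_tool(moves=[{"tx": -0.007, "ty": 0.0054, "tz": 0, "wx": 0, "wy": 0.3, "wz": 0.3, "gripper": 0.06}, {"tx": 0, "ty": 0, "tz": 0.024, "wx": 0, "wy": 0, "wz": 0, "gripper": 0.06}, {"tx": 0, "ty": 0, "tz": 0.024, "wx": 0, "wy": 0, "wz": 0, "gripper": 0.06}, {"tx": 0, "ty": 0, "tz": 0.022, "wx": 0, "wy": 0, "wz": 0, "gripper": 0.05}, {"tx": 0, "ty": 0, "tz": 0, "wx": 0, "wy": 0, "wz": 0, "gripper": 0.04}, {"tx": 0, "ty": 0, "tz": 0, "wx": 0, "wy": 0, "wz": 0, "gripper": 0.03}], newtons=25)

```text
time: 28.15
tcp_pos: [0.4865, 0.1634, 0.0615]
tcp_rot: [0.001, 0.871, 0.492, 0.001]
contact_force: [-0.2, 0.4, 1.3]
width: 0.0304
finger_force: 0.0
```

```bash
python3 - <<'E'
from h import *
togo([.4857,.163,.06],-31)
s=bot.snapshot('side');
for b in blobs(s,(239,138,262,160),100,5): print(b[0],b[1])
E
```

```text
t 28.15 tcp [0.4865 0.1634 0.0615] yawy -31.05 tilt [ 0.0024 -0.001 ] q [ 0.11  0.65  1.84 -0.    0.65  0.65] F [-0.2  0.4  1.3] w 0.030444283820512057 0.0
tool shift [-0.0008 -0.0005  0.0015]
wz -0.05164031072579078
[244.29411765 146.88235294] 17
[251.03846154 149.        ] 26
```

>>> drive_tool(moves=[{"tx": 0, "ty": 0, "tz": 0, "wx": 0, "wy": 0, "wz": 0, "gripper": 0.024}, {"tx": 0, "ty": 0, "tz": 0, "wx": 0, "wy": 0, "wz": 0, "gripper": 0.02}, {"tx": 0, "ty": 0, "tz": 0, "wx": 0, "wy": 0, "wz": 0, "gripper": 0.012}, {"tx": 0, "ty": 0, "tz": 0, "wx": 0, "wy": 0, "wz": 0, "gripper": 0.01}], newtons=25)

```text
time: 28.6
tcp_pos: [0.4867, 0.1636, 0.0626]
tcp_rot: [0.001, 0.871, 0.492, 0.002]
contact_force: [-0.8, 1.3, 6.6]
width: 0.0186
finger_force: 24.4
```

>>> drive_tool(moves=[{"tx": 0, "ty": 0, "tz": 0, "wx": 0, "wy": 0, "wz": 0, "gripper": 0.022}, {"tx": 0, "ty": 0, "tz": 0, "wx": 0, "wy": 0, "wz": 0, "gripper": 0.023}, {"tx": 0, "ty": 0, "tz": -0.006, "wx": 0, "wy": 0, "wz": 0, "gripper": 0.023}, {"tx": 0, "ty": 0, "tz": 0, "wx": 0, "wy": 0, "wz": 0, "gripper": 0.02}, {"tx": 0, "ty": 0, "tz": 0, "wx": 0, "wy": 0, "wz": 0, "gripper": 0.01}, {"tx": 0, "ty": 0, "tz": 0, "wx": 0, "wy": 0, "wz": 0, "gripper": 0.01}], newtons=40)

```text
time: 29.2
tcp_pos: [0.4865, 0.1634, 0.0682]
tcp_rot: [0.001, 0.871, 0.492, 0.001]
contact_force: [-0.4, 0.4, 4.6]
width: 0.0176
finger_force: 38.9
```

```bash
python3 - <<'E'
from h import *
togo([.4755,-.060,.13],-11.7)
E
```

```text
t 29.2 tcp [0.4865 0.1634 0.0682] yawy -31.11 tilt [ 0.0037 -0.0007] q [ 0.11  0.63  1.84 -0.    0.66  0.65] F [-0.4  0.4  4.6] w 0.017601329227965885 38.89277100563049
tool shift [-0.1969  0.1062 -0.0617]
wz -19.406635238217003
```

>>> drive_tool(moves=[{"tx": 0, "ty": 0, "tz": -0.02, "wx": 0, "wy": 0, "wz": 0, "gripper": 0.01}, {"tx": 0, "ty": 0, "tz": -0.035, "wx": 0, "wy": 0, "wz": 0, "gripper": 0.01}, {"tx": 0, "ty": 0, "tz": -0.035, "wx": 0, "wy": 0, "wz": 0, "gripper": 0.01}, {"tx": 0, "ty": 0, "tz": 0, "wx": 0, "wy": 0, "wz": -6.5, "gripper": 0.01}, {"tx": 0, "ty": 0, "tz": 0, "wx": 0, "wy": 0, "wz": -6.5, "gripper": 0.01}, {"tx": 0, "ty": 0, "tz": 0, "wx": 0, "wy": 0, "wz": -6.4, "gripper": 0.01}, {"tx": 0, "ty": 0, "tz": 0, "wx": 0, "wy": 0, "wz": 0, "gripper": 0.01}])

```text
time: 29.9
tcp_pos: [0.4856, 0.1633, 0.1574]
tcp_rot: [0.001, 0.776, 0.631, 0.001]
contact_force: [-0.1, 0.0, -0.5]
width: 0.0179
finger_force: 39.5
```

```bash
python3 - <<'E'
from h import *
togo([.476,-.0595,.155],-11.7)
E
```

```text
t 29.9 tcp [0.4856 0.1633 0.1574] yawy -11.71 tilt [ 0.0024 -0.001 ] q [ 0.11  0.48  1.78 -0.    0.88  0.31] F [-0.1  0.  -0.5] w 0.017938693078765337 39.54733371734619
tool shift [-0.2202  0.0358  0.0026]
wz -0.009942731350889744
```

>>> drive_tool(moves=[{"tx": -0.02, "ty": 0.003, "tz": 0, "wx": 0, "wy": 0, "wz": 0, "gripper": 0.01}, {"tx": -0.04, "ty": 0.007, "tz": 0, "wx": 0, "wy": 0, "wz": 0, "gripper": 0.01}, {"tx": -0.045, "ty": 0.007, "tz": 0, "wx": 0, "wy": 0, "wz": 0, "gripper": 0.01}, {"tx": -0.045, "ty": 0.007, "tz": 0, "wx": 0, "wy": 0, "wz": 0, "gripper": 0.01}, {"tx": -0.04, "ty": 0.007, "tz": 0, "wx": 0, "wy": 0, "wz": 0, "gripper": 0.01}, {"tx": -0.03, "ty": 0.0048, "tz": 0, "wx": 0, "wy": 0, "wz": 0, "gripper": 0.01}, {"tx": 0, "ty": 0, "tz": 0, "wx": 0, "wy": 0, "wz": 0, "gripper": 0.01}, {"tx": 0, "ty": 0, "tz": 0, "wx": 0, "wy": 0, "wz": 0, "gripper": 0.01}])

```text
time: 30.7
tcp_pos: [0.4761, -0.0596, 0.1575]
tcp_rot: [0.001, 0.777, 0.63, 0.001]
contact_force: [-0.9, 1.0, -1.7]
width: 0.0178
finger_force: 39.5
```

```bash
python3 - <<'E'
from fit import *
togo([.476,-.0595,.155],-11.7)
t=bot.snapshot('top');s=bot.snapshot('side');np.savez('pics/t11.npz',**t);np.savez('pics/s11.npz',**s)
p=bot.sense()['tcp_pos'];b=p[2]-.0682
u=proj(s,[p[0],p[1],b+.051]).astype(int);print(u)
for q in blobs(s,(u[0]-15,u[1]-10,u[0]+15,u[1]+10),100,5): print(q[0],q[1],ray(s,*q[0],b+.051))
for o in run([s],[(u[0]-10,u[1]-7,20,17)],[p[0],p[1]],z0=b,yaws=(-40,-25,-10,5))[:3]: print(round(o[0],1),round(o[1],1),o[2].round(4))
E
```

```text
t 30.7 tcp [ 0.4761 -0.0596  0.1575] yawy -11.92 tilt [ 0.002  -0.0002] q [-0.36  0.44  1.86  0.    0.84 -0.15] F [-0.9  1.  -1.7] w 0.01783739847903758 39.51463580131531
tool shift [ 0.0001 -0.0001  0.0025]
wz -0.22073824798803443
[244 167]
[239.67857143 167.67857143] 28 [ 0.46373877 -0.06017312  0.14027672]
[250.94392523 171.31775701] 107 [ 0.49311565 -0.07638945  0.14027672]
[237.07692308 175.61538462] 13 [ 0.4574933  -0.09375436  0.14027672]
1241.7 -27.3 [ 0.4759 -0.0618 -0.4769  0.0095  0.0101]
1247.2 -25.6 [ 0.4758 -0.0616 -0.4467  0.011   0.0109]
1248.9 -27.8 [ 0.4761 -0.062  -0.4849  0.0111  0.0112]
```

```bash
python3 - <<'E'
from fit import *
for f,b in(('t10',(180,183,20,20)),('s10',(239,138,20,18))):
    for o in run([L(f)],[b],[.4857,.163],yaws=(-45,-30,-15,0))[:2]: print(f,round(o[0],1),round(o[1],1),o[2].round(4))
d=L('s11')['frame'].astype(int);e=L('s0')['frame'].astype(int)
print((d-e).mean(2)[158:182,232:256].astype(int))
E
```

```text
t10 249.2 -32.2 [ 0.4869  0.1628 -0.5627  0.0098  0.0077]
t10 257.2 -31.1 [ 0.4869  0.1629 -0.5433  0.01    0.007 ]
s10 139.6 -26.4 [ 0.4847  0.164  -0.4616  0.0118  0.0079]
s10 142.2 -27.4 [ 0.4843  0.1647 -0.4777  0.0131  0.0081]
[[  -1   -2  -10  -22  -32  -16   -3  -26  -45  -38  -15    8   14   14
    17   36   51   40   23   18   13    4   -1   -5]
 [   2    0   -1   -1    3   25   30   14  -10  -15    0    5    6    9
     8   33   52   44   27   11    3    0    3    2]
 [   3    0    2    3   16   39   51   43   19    3    0   -5    0   -5
     8   28   51   49   27    7   -2    0    3    0]
 [   0    0    4    2   10   41   48   44   21    8   -3   -4   -5   -6
     3   28   51   51   31    6    0    0    1    3]
 [   0    3   -3    4   14   19   30   23   17    1   -3   -3  -10   -6
     1   26   51   44   29    7    1    0    1    0]
 [   0   -1    0    5    9   10   20   27   22    7   -2   -7   -6   -3
     2   33   65   60   29    3    1    0    0    0]
 [   2    0    1    3   10   27   61   76   65   36    4   -8   -5   -9
     3   51   98  104   63   16    0    0    4
[... 1432 characters left out ...]
2  -82  -89  -93 -100
  -104  -69  -26   -3    1    0   -2    0   -1   -1]
 [   1    0    2   -2    0    0   -2   -6  -30  -53  -72  -79  -81  -79
   -77  -51  -18   -6    0    0    0    2    2   -1]
 [  -1    1    2    0    0   -1    0   -9  -26  -55  -82  -86  -86  -83
   -81  -55  -20   -3    0    0    1    1    1    0]
 [   0    2   -1    0    1    0    0   -2  -24  -71 -101 -106  -99  -95
   -94  -66  -22   -4   -1    0    0    0   -1    2]
 [   0   -1    0   -2    0    1    1   -4  -32  -82 -109 -119 -115 -118
  -111  -70  -24   -4    0    0    0    2    0    1]
 [   2    0    0    1    1    3    0   -1  -31  -73 -101 -104 -109 -112
  -112  -73  -27   -4   -1    0    0   -1   -1   -1]]
```

```bash
python3 - <<'E'
from h import *
s=L('s11');t=L('t11');d=s['frame'].astype(int)-L('s0')['frame'].astype(int);D=-d.mean(2)
for r in(176,178,180,182,184):
    w=np.clip(D[r,236:254],0,None);c=(w*np.arange(236,254)).sum()/w.sum()
    print(r,c)
for z in(.09,.11,.022):print(z,proj(s,[.476,-.0596,z]))
print('hole seen',215+181/6-.4,135+402/6-.4)
E
```

```text
176 244.0981169474727
178 243.88450704225352
180 243.9128053917439
182 244.12799532437165
184 244.21992238033639
0.09 [244.72290866 182.41547247]
0.11 [244.58185625 176.57858687]
0.022 [245.1801611  201.33702285]
hole seen 244.76666666666665 201.6
```

>>> drive_tool(moves=[{"tx": 0, "ty": 0, "tz": 0.02, "wx": 0, "wy": 0, "wz": 0, "gripper": 0.01}, {"tx": 0, "ty": 0, "tz": 0.025, "wx": 0, "wy": 0, "wz": 0, "gripper": 0.01}, {"tx": 0, "ty": 0, "tz": 0.017, "wx": 0, "wy": 0, "wz": 0, "gripper": 0.01}, {"tx": 0, "ty": 0, "tz": 0, "wx": 0, "wy": 0, "wz": 0, "gripper": 0.01}])

```text
time: 31.2
tcp_pos: [0.4748, -0.0572, 0.0939]
tcp_rot: [-0.001, 0.775, 0.632, -0.001]
contact_force: [0.0, -0.4, -0.1]
width: 0.0181
finger_force: 39.4
```

>>> drive_tool(moves=[{"tx": 0, "ty": 0, "tz": 0.005, "wx": 0, "wy": 0, "wz": 0, "gripper": 0.01}, {"tx": 0, "ty": 0, "tz": 0.004, "wx": 0, "wy": 0, "wz": 0, "gripper": 0.01}, {"tx": 0, "ty": 0, "tz": 0, "wx": 0, "wy": 0, "wz": 0, "gripper": 0.01}])

```text
time: 31.5
tcp_pos: [0.4768, -0.0591, 0.0869]
tcp_rot: [0.001, 0.775, 0.632, 0.001]
contact_force: [-0.2, 0.8, -1.4]
width: 0.0175
finger_force: 39.4
```

>>> drive_tool(moves=[{"tx": 0, "ty": 0, "tz": 0.005, "wx": 0, "wy": 0, "wz": 0, "gripper": 0.01}, {"tx": 0, "ty": 0, "tz": 0.003, "wx": 0, "wy": 0, "wz": 0, "gripper": 0.01}, {"tx": 0, "ty": 0, "tz": 0, "wx": 0, "wy": 0, "wz": 0, "gripper": 0.01}])

```text
time: 31.8
tcp_pos: [0.4764, -0.0593, 0.0784]
tcp_rot: [0.001, 0.776, 0.631, 0.001]
contact_force: [-0.7, -0.0, -0.6]
width: 0.0179
finger_force: 39.4
```

>>> drive_tool(moves=[{"tx": 0, "ty": 0, "tz": 0.0018, "wx": 0, "wy": 0, "wz": 0, "gripper": 0.01}, {"tx": 0, "ty": 0, "tz": 0, "wx": 0, "wy": 0, "wz": 0, "gripper": 0.01}])

```text
time: 32.0
tcp_pos: [0.4766, -0.0594, 0.0768]
tcp_rot: [0.001, 0.776, 0.631, 0.001]
contact_force: [0.4, -0.3, -1.2]
width: 0.0181
finger_force: 39.4
```

>>> drive_tool(moves=[{"tx": 0, "ty": 0, "tz": 0, "wx": 0, "wy": 0, "wz": 0, "gripper": 0.019}, {"tx": 0, "ty": 0, "tz": 0, "wx": 0, "wy": 0, "wz": 0, "gripper": 0.022}, {"tx": 0, "ty": 0, "tz": 0, "wx": 0, "wy": 0, "wz": 0, "gripper": 0.026}, {"tx": 0, "ty": 0, "tz": 0, "wx": 0, "wy": 0, "wz": 0, "gripper": 0.032}, {"tx": 0, "ty": 0, "tz": -0.01, "wx": 0, "wy": 0, "wz": 0, "gripper": 0.04}, {"tx": 0, "ty": 0, "tz": -0.03, "wx": 0, "wy": 0, "wz": 0, "gripper": 0.06}, {"tx": 0, "ty": 0, "tz": -0.03, "wx": 0, "wy": 0, "wz": 0, "gripper": 0.085}])

```text
time: 32.7
tcp_pos: [0.4759, -0.0591, 0.1478]
tcp_rot: [0.001, 0.776, 0.631, 0.0]
contact_force: [0.5, 0.6, 0.4]
width: 0.0678
finger_force: 0.0
```

```bash
python3 - <<'E'
from h import *
R=np.radians(78.3);ex=np.array([np.cos(R),np.sin(R),0]);so=np.array([.4757,-.0599,0])
hm=so-.075*ex;print('handle mid',hm)
togo([*hm[:2],.14],-11.7)
for z in (.046,.066): print([proj(L('s0'),hm+[0,0,z]+g*.035*np.array([-ex[1],ex[0],0])) for g in(1,-1)])
t=bot.snapshot('top');s=bot.snapshot('side');np.savez('pics/t12.npz',**t);np.savez('pics/s12.npz',**s)
d=s['frame'].astype(int)-L('s0')['frame'].astype(int);print(d.mean(2)[168:206,232:258:1].astype(int))
E
```

```text
handle mid [ 0.46049095 -0.13334171  0.        ]
t 32.7 tcp [ 0.4759 -0.0591  0.1478] yawy -11.7 tilt [ 0.0012 -0.0003] q [-0.36  0.46  1.87  0.    0.81 -0.15] F [0.5 0.6 0.4] w 0.0677853819098658 0.0
tool shift [-0.0758 -0.      0.0078]
wz -0.001494198019710069
[array([226.09566691, 211.47272355]), array([252.10715416, 214.82576542])]
[array([225.74072226, 205.84426952]), array([252.04627551, 209.18474256])]
[[   0   -2   -4    2    7    8    9   10    9    7    1    0    0   -1
     0    0   -2    0   -1    0    0   -3    0    0   -1    0]
 [   0   -3    0    3    0    3    5    8    4    1    0    0    0    0
     1    5    2    0    0   -4    0    0    2    0    0    0]
 [  -1    2    0   -4    2   -3   -1    0    0    0    0    0    1   -2
    -1    2    0    0    2    1    0   -1    0    2    1    0]
 [  -2   -1    4   -2    1   -4    0   -1    1    3   -1    1   -1    0
    -1    0    2    1    0   -3   -1    1   -1    0    1    1]
 [  -1   -1    0   -3    0    0    1    2   -1    0   -3    0    0    1
     0   -2   -2   -1    0    0    0    0    0   -2   -1    1]
 [   1   -4 
[... 3743 characters left out ...]
 -1    0    0   -2   -3]
 [   2   -2    0    0    0   -1    1   -1   -6  -30  -70  -95 -106 -105
  -105  -81  -34  -11   -1    1   -2   -2    1    1    1    0]
 [   3    0    0    0   -2    0    0    1   -5  -27  -68 -102 -116 -111
  -110  -81  -36  -10    0    0    1    0   -2   -2    2    0]
 [  -1    0    0    0    0    0    0    0   -4  -29  -62  -97 -109 -109
  -100  -68  -33   -8    0    0    1    0    0    0   -3    0]
 [  -1    1   -3    0    0    0    0    0   -1  -18  -41  -58  -70  -72
   -58  -40  -17   -3    0   -1   -3    0    0   -1    2    0]
 [  -2    3    0   -1    0    0    0    0   -1   -5  -13  -20  -29  -32
   -22   -9   -1    0    0    0    0    1   -1    0    2   -3]]
```

>>> drive_tool(moves=[{"tx": -0.02, "ty": 0, "tz": 0, "wx": 0, "wy": 0, "wz": 0, "gripper": 0.0854}, {"tx": -0.03, "ty": 0, "tz": 0, "wx": 0, "wy": 0, "wz": 0, "gripper": 0.0854}, {"tx": -0.026, "ty": 0, "tz": 0, "wx": 0, "wy": 0, "wz": 0, "gripper": 0.0854}, {"tx": 0, "ty": 0, "tz": 0.02, "wx": 0, "wy": 0, "wz": 0, "gripper": 0.0854}, {"tx": 0, "ty": 0, "tz": 0.025, "wx": 0, "wy": 0, "wz": 0, "gripper": 0.0854}, {"tx": 0, "ty": 0, "tz": 0.025, "wx": 0, "wy": 0, "wz": 0, "gripper": 0.0854}, {"tx": 0, "ty": 0, "tz": 0.01, "wx": 0, "wy": 0, "wz": 0, "gripper": 0.0854}, {"tx": 0, "ty": 0, "tz": 0, "wx": 0, "wy": 0, "wz": 0, "gripper": 0.0854}], newtons=20)

```text
time: 33.6
tcp_pos: [0.4602, -0.1332, 0.0658]
tcp_rot: [-0.0, 0.776, 0.631, 0.0]
contact_force: [-0.2, 0.6, -0.1]
width: 0.0853
finger_force: 0.0
```

```bash
python3 - <<'E'
from h import *
togo([.4605,-.1333,.03],-11.7)
E
```

```text
t 33.6 tcp [ 0.4602 -0.1332  0.0658] yawy -11.7 tilt [-0.0003  0.0008] q [-0.52  0.61  1.93  0.    0.6  -0.31] F [-0.2  0.6 -0.1] w 0.08525482157555149 0.0
tool shift [-0.0001  0.0003  0.0358]
wz -0.0025432053576732727
```

>>> drive_tool(moves=[{"tx": 0, "ty": 0, "tz": 0.01, "wx": 0, "wy": 0, "wz": 0, "gripper": 0.0854}, {"tx": 0, "ty": 0, "tz": 0.01, "wx": 0, "wy": 0, "wz": 0, "gripper": 0.0854}, {"tx": 0, "ty": 0, "tz": 0, "wx": 0, "wy": 0, "wz": 0, "gripper": 0.0854}])

```text
time: 33.9
tcp_pos: [0.461, -0.1336, 0.0463]
tcp_rot: [0.001, 0.775, 0.631, 0.001]
contact_force: [0.5, 0.8, 0.3]
width: 0.086
finger_force: 0.0
```

```bash
python3 - <<'E'
from h import *
togo([.4605,-.1333,.03],-11.7)
E
```

```text
t 33.9 tcp [ 0.461  -0.1336  0.0463] yawy -11.7 tilt [ 0.0018 -0.0003] q [-0.52  0.65  1.93  0.    0.55 -0.31] F [0.5 0.8 0.3] w 0.08596159348546334 0.0
tool shift [ 0.0002 -0.0005  0.0163]
wz 0.0049101619425702125
```

>>> drive_tool(moves=[{"tx": 0, "ty": 0, "tz": 0.009, "wx": 0, "wy": 0, "wz": 0, "gripper": 0.0854}, {"tx": 0, "ty": 0, "tz": 0.009, "wx": 0, "wy": 0, "wz": 0, "gripper": 0.0854}, {"tx": 0, "ty": 0, "tz": 0, "wx": 0, "wy": 0, "wz": 0, "gripper": 0.078}, {"tx": 0, "ty": 0, "tz": 0, "wx": 0, "wy": 0, "wz": 0, "gripper": 0.074}, {"tx": 0, "ty": 0, "tz": 0, "wx": 0, "wy": 0, "wz": 0, "gripper": 0.07}, {"tx": 0, "ty": 0, "tz": 0, "wx": 0, "wy": 0, "wz": 0, "gripper": 0.066}, {"tx": 0, "ty": 0, "tz": 0, "wx": 0, "wy": 0, "wz": 0, "gripper": 0.063}])

```text
time: 34.6
tcp_pos: [0.4605, -0.1334, 0.0291]
tcp_rot: [0.001, 0.775, 0.631, 0.0]
contact_force: [-2.8, -0.6, 2.8]
width: 0.0627
finger_force: 1.4
```

>>> drive_tool(moves=[{"tx": 0, "ty": 0, "tz": 0, "wx": 0, "wy": 0, "wz": 0, "gripper": 0.06}, {"tx": 0, "ty": 0, "tz": 0, "wx": 0, "wy": 0, "wz": 0, "gripper": 0.058}])

```text
time: 34.8
tcp_pos: [0.461, -0.1336, 0.0291]
tcp_rot: [0.001, 0.776, 0.631, 0.001]
contact_force: [-3.9, 0.3, 1.5]
width: 0.0578
finger_force: 1.5
```

>>> drive_tool(moves=[{"tx": 0, "ty": 0, "tz": 0, "wx": 0, "wy": 0, "wz": 0, "gripper": 0.056}, {"tx": 0, "ty": 0, "tz": 0, "wx": 0, "wy": 0, "wz": 0, "gripper": 0.054}])

```text
time: 35.0
tcp_pos: [0.4611, -0.1337, 0.029]
tcp_rot: [0.001, 0.775, 0.631, 0.001]
contact_force: [-2.6, -0.6, 1.9]
width: 0.0542
finger_force: 1.7
```

>>> drive_tool(moves=[{"tx": 0, "ty": -0.0015, "tz": 0, "wx": 0, "wy": 0, "wz": 0, "gripper": 0.052}, {"tx": 0, "ty": 0, "tz": 0, "wx": 0, "wy": 0, "wz": 0, "gripper": 0.051}])

```text
time: 35.2
tcp_pos: [0.4597, -0.1334, 0.0289]
tcp_rot: [0.001, 0.776, 0.631, 0.001]
contact_force: [-3.9, 0.1, 2.3]
width: 0.0512
finger_force: 1.7
```

>>> drive_tool(moves=[{"tx": 0, "ty": -0.001, "tz": 0, "wx": 0, "wy": 0, "wz": 0, "gripper": 0.0505}, {"tx": 0, "ty": 0, "tz": 0, "wx": 0, "wy": 0, "wz": 0, "gripper": 0.05}])

```text
time: 35.4
tcp_pos: [0.4596, -0.1335, 0.029]
tcp_rot: [0.002, 0.776, 0.631, 0.001]
contact_force: [-0.4, 0.3, 1.7]
width: 0.0502
finger_force: 1.6
```

>>> drive_tool(moves=[{"tx": 0, "ty": 0, "tz": 0, "wx": 0, "wy": 0, "wz": 0, "gripper": 0.0495}, {"tx": 0, "ty": 0, "tz": 0, "wx": 0, "wy": 0, "wz": 0, "gripper": 0.049}])

```text
time: 35.6
tcp_pos: [0.4596, -0.1336, 0.0291]
tcp_rot: [0.002, 0.776, 0.631, 0.001]
contact_force: [-0.7, 1.2, 3.6]
width: 0.0488
finger_force: 2.2
```

>>> drive_tool(moves=[{"tx": 0, "ty": 0, "tz": 0, "wx": 0, "wy": 0, "wz": 0, "gripper": 0.0485}, {"tx": 0, "ty": 0, "tz": 0, "wx": 0, "wy": 0, "wz": 0, "gripper": 0.048}])

```text
time: 35.8
tcp_pos: [0.4596, -0.1336, 0.0292]
tcp_rot: [0.002, 0.776, 0.631, 0.001]
contact_force: [0.5, 0.8, 3.6]
width: 0.0482
finger_force: 3.5
```

>>> drive_tool(moves=[{"tx": 0, "ty": 0, "tz": 0, "wx": 0, "wy": 0, "wz": 0, "gripper": 0.0475}, {"tx": 0, "ty": 0, "tz": 0, "wx": 0, "wy": 0, "wz": 0, "gripper": 0.047}])

```text
time: 36.0
tcp_pos: [0.4596, -0.1337, 0.0293]
tcp_rot: [0.002, 0.776, 0.631, 0.001]
contact_force: [-0.4, 0.4, 5.5]
width: 0.0473
finger_force: 4.9
```

Resistance is rising, so I'll go on in small single steps.

>>> drive_tool(moves=[{"tx": 0, "ty": 0, "tz": 0, "wx": 0, "wy": 0, "wz": 0, "gripper": 0.0463}, {"tx": 0, "ty": 0, "tz": 0, "wx": 0, "wy": 0, "wz": 0, "gripper": 0.0463}])

```text
time: 36.2
tcp_pos: [0.4596, -0.1337, 0.0294]
tcp_rot: [0.002, 0.776, 0.631, 0.001]
contact_force: [-0.9, 0.3, 6.0]
width: 0.0469
finger_force: 5.8
```

>>> drive_tool(moves=[{"tx": 0, "ty": 0, "tz": 0, "wx": 0, "wy": 0, "wz": 0, "gripper": 0.0457}, {"tx": 0, "ty": 0, "tz": 0, "wx": 0, "wy": 0, "wz": 0, "gripper": 0.0457}])

```text
time: 36.4
tcp_pos: [0.4596, -0.1337, 0.0294]
tcp_rot: [0.002, 0.776, 0.631, 0.001]
contact_force: [-1.4, 0.9, 7.1]
width: 0.046
finger_force: 6.6
```

>>> drive_tool(moves=[{"tx": 0, "ty": 0, "tz": 0, "wx": 0, "wy": 0, "wz": 0, "gripper": 0.045}, {"tx": 0, "ty": 0, "tz": 0, "wx": 0, "wy": 0, "wz": 0, "gripper": 0.045}])

```text
time: 36.6
tcp_pos: [0.4596, -0.1338, 0.0295]
tcp_rot: [0.002, 0.775, 0.631, 0.001]
contact_force: [-0.3, 1.3, 8.6]
width: 0.0448
finger_force: 7.5
```

>>> drive_tool(moves=[{"tx": 0, "ty": 0, "tz": 0, "wx": 0, "wy": 0, "wz": 0, "gripper": 0.0446}, {"tx": 0, "ty": 0, "tz": 0, "wx": 0, "wy": 0, "wz": 0, "gripper": 0.0446}])

```text
time: 36.8
tcp_pos: [0.4596, -0.1338, 0.0296]
tcp_rot: [0.002, 0.776, 0.631, 0.001]
contact_force: [-1.1, 0.7, 9.5]
width: 0.0448
finger_force: 8.0
```

>>> drive_tool(moves=[{"tx": 0, "ty": 0, "tz": 0, "wx": 0, "wy": 0, "wz": 0, "gripper": 0.0441}, {"tx": 0, "ty": 0, "tz": 0, "wx": 0, "wy": 0, "wz": 0, "gripper": 0.0441}])

```text
time: 37.0
tcp_pos: [0.4596, -0.1338, 0.0297]
tcp_rot: [0.002, 0.776, 0.631, 0.001]
contact_force: [-0.5, -0.1, 9.2]
width: 0.0442
finger_force: 8.6
```

>>> drive_tool(moves=[{"tx": 0, "ty": 0, "tz": 0, "wx": 0, "wy": 0, "wz": 0, "gripper": 0.0437}, {"tx": 0, "ty": 0, "tz": 0, "wx": 0, "wy": 0, "wz": 0, "gripper": 0.0437}])

```text
time: 37.2
tcp_pos: [0.4596, -0.1338, 0.0297]
tcp_rot: [0.002, 0.775, 0.631, 0.001]
contact_force: [-1.0, -0.0, 9.5]
width: 0.0436
finger_force: 9.0
```

>>> drive_tool(moves=[{"tx": 0, "ty": 0, "tz": 0, "wx": 0, "wy": 0, "wz": 0, "gripper": 0.0433}, {"tx": 0, "ty": 0, "tz": 0, "wx": 0, "wy": 0, "wz": 0, "gripper": 0.0433}])

```text
time: 37.4
tcp_pos: [0.4595, -0.1338, 0.0297]
tcp_rot: [0.002, 0.776, 0.631, 0.001]
contact_force: [-2.6, 0.7, 9.7]
width: 0.0436
finger_force: 9.4
```

>>> drive_tool(moves=[{"tx": 0, "ty": 0, "tz": 0, "wx": 0, "wy": 0, "wz": 0, "gripper": 0.0429}, {"tx": 0, "ty": 0, "tz": 0, "wx": 0, "wy": 0, "wz": 0, "gripper": 0.0429}])

```text
time: 37.6
tcp_pos: [0.4596, -0.1338, 0.0298]
tcp_rot: [0.002, 0.776, 0.631, 0.001]
contact_force: [-1.1, 0.5, 10.5]
width: 0.0429
finger_force: 9.7
```

>>> drive_tool(moves=[{"tx": 0, "ty": 0, "tz": 0, "wx": 0, "wy": 0, "wz": 0, "gripper": 0.0425}, {"tx": 0, "ty": 0, "tz": 0, "wx": 0, "wy": 0, "wz": 0, "gripper": 0.0425}])

```text
time: 37.8
tcp_pos: [0.4595, -0.1338, 0.0298]
tcp_rot: [0.002, 0.776, 0.631, 0.001]
contact_force: [-1.8, 0.4, 10.9]
width: 0.0427
finger_force: 9.7
```

>>> drive_tool(moves=[{"tx": 0, "ty": 0, "tz": 0, "wx": 0, "wy": 0, "wz": 0, "gripper": 0.0421}, {"tx": 0, "ty": 0, "tz": 0, "wx": 0, "wy": 0, "wz": 0, "gripper": 0.0421}])

```text
time: 38.0
tcp_pos: [0.4595, -0.1339, 0.0299]
tcp_rot: [0.002, 0.775, 0.631, 0.001]
contact_force: [-0.5, -0.3, 11.5]
width: 0.0421
finger_force: 9.4
```

>>> drive_tool(moves=[{"tx": 0, "ty": 0, "tz": 0, "wx": 0, "wy": 0, "wz": 0, "gripper": 0.0417}, {"tx": 0, "ty": 0, "tz": 0, "wx": 0, "wy": 0, "wz": 0, "gripper": 0.0417}])

```text
time: 38.2
tcp_pos: [0.4596, -0.1339, 0.0299]
tcp_rot: [0.002, 0.775, 0.631, 0.001]
contact_force: [-2.0, 0.6, 10.9]
width: 0.0419
finger_force: 7.9
```

>>> drive_tool(moves=[{"tx": 0, "ty": 0, "tz": 0, "wx": 0, "wy": 0, "wz": 0, "gripper": 0.0413}, {"tx": 0, "ty": 0, "tz": 0, "wx": 0, "wy": 0, "wz": 0, "gripper": 0.0413}])

```text
time: 38.4
tcp_pos: [0.4595, -0.1339, 0.0296]
tcp_rot: [0.002, 0.775, 0.631, 0.001]
contact_force: [-0.5, -0.7, 6.3]
width: 0.0412
finger_force: 4.5
```

>>> drive_tool(moves=[{"tx": 0, "ty": 0, "tz": 0, "wx": 0, "wy": 0, "wz": 0, "gripper": 0.041}, {"tx": 0, "ty": 0, "tz": 0, "wx": 0, "wy": 0, "wz": 0, "gripper": 0.041}])

```text
time: 38.6
tcp_pos: [0.4595, -0.1339, 0.0293]
tcp_rot: [0.002, 0.775, 0.631, 0.001]
contact_force: [-1.0, -0.2, 3.6]
width: 0.0411
finger_force: 3.3
```

>>> drive_tool(moves=[{"tx": 0, "ty": 0, "tz": 0, "wx": 0, "wy": 0, "wz": 0, "gripper": 0.0405}, {"tx": 0, "ty": 0, "tz": 0, "wx": 0, "wy": 0, "wz": 0, "gripper": 0.0405}])

```text
time: 38.8
tcp_pos: [0.4595, -0.1339, 0.0292]
tcp_rot: [0.002, 0.775, 0.631, 0.001]
contact_force: [-1.1, -1.0, 6.0]
width: 0.0403
finger_force: 4.2
```

The force peaked at 9.7 N, fell to 3.3 N and began to rise again, so the seal has snapped shut. I'll let go.

>>> drive_tool(moves=[{"tx": 0, "ty": 0, "tz": 0, "wx": 0, "wy": 0, "wz": 0, "gripper": 0.045}, {"tx": 0, "ty": 0, "tz": 0, "wx": 0, "wy": 0, "wz": 0, "gripper": 0.05}, {"tx": 0, "ty": 0, "tz": 0, "wx": 0, "wy": 0, "wz": 0, "gripper": 0.056}, {"tx": 0, "ty": 0, "tz": 0, "wx": 0, "wy": 0, "wz": 0, "gripper": 0.063}, {"tx": 0, "ty": 0, "tz": 0, "wx": 0, "wy": 0, "wz": 0, "gripper": 0.07}, {"tx": 0, "ty": 0, "tz": 0, "wx": 0, "wy": 0, "wz": 0, "gripper": 0.0854}, {"tx": 0, "ty": 0.001, "tz": 0, "wx": 0, "wy": 0, "wz": 0, "gripper": 0.0854}, {"tx": 0, "ty": 0.001, "tz": 0, "wx": 0, "wy": 0, "wz": 0, "gripper": 0.0854}, {"tx": 0, "ty": 0, "tz": -0.02, "wx": 0, "wy": 0, "wz": 0, "gripper": 0.0854}, {"tx": 0, "ty": 0, "tz": -0.03, "wx": 0, "wy": 0, "wz": 0, "gripper": 0.0854}, {"tx": 0, "ty": 0, "tz": -0.04, "wx": 0, "wy": 0, "wz": 0, "gripper": 0.0854}, {"tx": 0, "ty": 0, "tz": -0.04, "wx": 0, "wy": 0, "wz": 0, "gripper": 0.0854}, {"tx": -0.04, "ty": 0, "tz": -0.04, "wx": 0, "wy": 0, "wz": 0, "gripper": 0.0854}, {"tx": -0.04, "ty": 0, "tz": 0, "wx": 0, "wy": 0, "wz": 0, "gripper": 0.0854}, {"tx": -0.04, "ty": 0, "tz": 0, "wx": 0, "wy": 0, "wz": 0, "gripper": 0.0854}, {"tx": 0, "ty": 0, "tz": 0, "wx": 0, "wy": 0, "wz": 0, "gripper": 0.0854}])

```text
time: 40.4
tcp_pos: [0.4372, -0.2514, 0.1952]
tcp_rot: [0.004, 0.777, 0.63, 0.0]
contact_force: [0.2, 1.3, 0.2]
width: 0.0854
finger_force: 0.0
```

```bash
python3 - <<'E'
from h import *
togo()
s=bot.snapshot('side');np.savez('pics/s13.npz',**s)
a=L('s0')['frame'].astype(int)
d=(s['frame']-a).mean(2);e=(L('s12')['frame']-a).mean(2)
for D in(e,d): print(D[187:193,235:256].astype(int))
for D in(e,d):
    w=np.clip(D[187:192,236:256],0,None).sum(0);x=np.arange(236,256);m=x<244;print('nose cols',(w*x)[m].sum()/w[m].sum(),(w*x)[~m].sum()/w[~m].sum())
print('levers/handles changed:',np.abs(d[200:225,215:262]).max().round(), 'pixels',(np.abs(d[200:225,215:262])>25).sum())
E
```

```text
t 40.4 tcp [ 0.4372 -0.2514  0.1952] yawy -11.96 tilt [ 0.0053 -0.005 ] q [-0.74  0.41  1.77 -0.    0.96 -0.53] F [0.2 1.3 0.2] w 0.08543477030945111 0.0
[[  0   0  -2   2   2  -2 -13 -35 -49 -52 -54 -51 -29  -6   5   2   0  -4
    1   0   0]
 [  2   1   2  11  17  22   3 -29 -47 -48 -50 -48 -19  17  33  29  15   1
    0   0  -1]
 [  0  -2   3  19  42  46  24 -20 -46 -53 -53 -48 -19  25  65  81  60  23
    3  -1  -1]
 [ -1   0   1  13  37  45  20 -25 -54 -56 -59 -54 -30  22  86 119 102  49
    7  -1   0]
 [ -1  -1   0   1  11  24   8 -23 -58 -74 -71 -68 -43  13  71 106  92  47
    6   0   1]
 [  0   0   0  -5  -6   5  11 -15 -51 -62 -49 -45 -38 -10  26  40  34  13
    1   0  -3]]
[[  0   0  -1   0  -2  -2 -10 -33 -26   7  18   7 -18 -42 -48 -42 -27 -10
    0  -1  -4]
 [  0  -1  -1   3  10  19  10 -21 -30  -5  14  10 -15 -38 -45 -39 -26 -13
   -1   0   0]
 [  0  -3   0   8  32  49  41   0 -26  -5  10  10 -11 -39 -49 -46 -24 -11
   -3  -1  -3]
 [ -2  -2   0   9  33  53  38  -5 -30 -11   6   2 -16 -42 -44 -41 -28 -11
    2  -2   0]
 [  0  -2  -1   1   6  14   4 -16 -37 -30 -17 -21 -39 -58 -67 -50 -28  -9
   -3   0   0]
 [ -3  -3   2  -5 -11 -15 -13 -14 -35 -50 -43 -49 -68 -89 -92 -69 -33 -11
    0  -1  -2]]
nose cols 239.49815498154982 250.14861153494047
nose cols 239.89890981169475 245.4681647940075
levers/handles changed: 118.0 pixels 36
```

>>> drive_tool(moves=[{"tx": 0, "ty": 0, "tz": -0.04, "wx": 0, "wy": 0, "wz": 0, "gripper": 0.0854}, {"tx": 0.04, "ty": 0, "tz": -0.04, "wx": 0, "wy": 0, "wz": 0, "gripper": 0.0854}, {"tx": 0.045, "ty": 0, "tz": 0, "wx": 0, "wy": 0, "wz": 0, "gripper": 0.0854}, {"tx": 0.045, "ty": 0, "tz": 0, "wx": 0, "wy": 0, "wz": 0, "gripper": 0.0854}, {"tx": 0.045, "ty": 0, "tz": 0, "wx": 0, "wy": 0, "wz": 0, "gripper": 0.0854}, {"tx": 0.045, "ty": 0, "tz": 0, "wx": 0, "wy": 0, "wz": 0, "gripper": 0.0854}, {"tx": 0.045, "ty": 0, "tz": 0, "wx": 0, "wy": 0, "wz": 0, "gripper": 0.0854}, {"tx": 0.045, "ty": 0, "tz": 0, "wx": 0, "wy": 0, "wz": 0, "gripper": 0.0854}, {"tx": 0.045, "ty": 0, "tz": 0, "wx": 0, "wy": 0, "wz": 0, "gripper": 0.0854}, {"tx": 0.045, "ty": 0, "tz": 0, "wx": 0, "wy": 0, "wz": 0, "gripper": 0.0854}, {"tx": 0.04, "ty": 0, "tz": 0, "wx": 0, "wy": 0, "wz": 0, "gripper": 0.0854}, {"tx": 0, "ty": 0, "tz": 0, "wx": 0, "wy": 0, "wz": 0, "gripper": 0.0854}])

```text
time: 41.65
tcp_pos: [0.5241, 0.1853, 0.2689]
tcp_rot: [0.0, 0.773, 0.634, 0.001]
contact_force: [0.6, -1.2, -0.6]
width: 0.0856
finger_force: 0.0
```

```bash
python3 - <<'E'
from h import *
togo()
s=bot.snapshot('side');np.savez('pics/s14.npz',**s)
a=L('s0')['frame'].astype(int)
d=(s['frame']-a).mean(2);e=(L('s12')['frame']-a).mean(2)
print(d[186:194,235:256].astype(int))
for D in(e,d):
    w=np.clip(D[187:192,236:256],0,None).sum(0);x=np.arange(236,256);m=x<244;print('nose cols',(w*x)[m].sum()/w[m].sum(),(w*x)[~m].sum()/w[~m].sum())
for n,b in(('press+handles',(215,168,275,225)),):
    for D in(e,d):
        q=np.abs(D[b[1]:b[3],b[0]:b[2]])>25; ys,xs=np.where(q);print(n,q.sum(),xs.min()+b[0],xs.max()+b[0],ys.min()+b[1],ys.max()+b[1])
f=np.abs(d)>30;f[:235,:275]=0;n,l,st,ce=cv2.connectedComponentsWithStats(f.astype(np.uint8));print([tuple(k) for k in st[1:] if k[4]>6])
E
```

```text
t 41.65 tcp [0.5241 0.1853 0.2689] yawy -11.31 tilt [0.0019 0.0011] q [0.14 0.38 1.56 0.   1.2  0.34] F [ 0.6 -1.2 -0.6] w 0.08559383773799673 0.0
[[  0   0   0   0  -1  -4 -11 -33 -48 -50 -59 -50 -47 -29 -15   1   0   0
    0   2  -1]
 [  1   1   0   0  -1   0  -9 -28 -45 -49 -53 -52 -46 -32 -13  -2  -1   0
   -1  -3   0]
 [  1   2  -1   4  13  20  14 -16 -45 -51 -51 -53 -45 -22   3  10   4  -1
    0  -1   0]
 [  1  -1   1   8  34  51  43   1 -37 -51 -53 -53 -37   9  47  50  23   4
   -1   0  -2]
 [  0   1   2  10  34  51  38  -3 -38 -54 -60 -56 -25  39  95  93  48  10
   -1   0   1]
 [  0   1   0   1   9  16   3 -16 -42 -62 -71 -62 -18  41  91  84  46  10
    0   0   0]
 [ -1  -2   3  -2 -11 -14  -9 -10 -27 -51 -61 -55 -25  12  34  28  14   0
    1   1   1]
 [ -3   0   1   0 -11 -16 -17 -14 -15 -27 -33 -39 -32 -20 -15 -12 -10  -4
    0   0  -1]]
nose cols 239.49815498154982 250.14861153494047
nose cols 239.7871376811594 249.677015755329
press+handles 185 239 252 180 205
press+handles 185 239 251 180 205
[(np.int32(275), np.int32(37), np.int32(13), np.int32(40), np.int32(322))]
```

The nose spacing has shrunk as it should, the levers are back fully open, and the bottle stands in the socket. I'll hand in.

```bash
python3 -c "
from station import bot
print(bot.sign_off())"
```

```text
the job is handed in; nothing more can be done
None
```

The job is handed in: the bottle stands upright in the socket, its seal was snapped shut with the press at a peak of about 9.7 N per handle, and the press sprang back open; on the way, my first grasp toppled the bottle, so I had to stand it up again before placing it.

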